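# Press a bush home in a tensioner arm and keep the press lever down

### The job

Lift the cast tensioner arm that lies on the bench, set its boss flat on the anvil of the small bench press with the bush centred under the ram, and let go of it. Then bring the press's ball-ended lever down until the ram has pushed the brass bush fully home, flange down on the boss, and keep pushing so that the ram goes on bearing firmly on the bush while the retaining compound grabs: finish while still holding the lever down. Leave everything else on the bench where it is.

Things in the scene. Friction and masses are not known exactly. Their poses are not given: they have to be found in the camera images.
- press: grey cast C-frame rack-and-pinion bench press, bolted down, 320 mm tall; origin on the bench under the ram's axis; x from its open front to its back, y to its left, z up. Foot x -65 to 170, y +-55, 42 mm high. Column x 80 to 146, y +-26. Head x -21 to 118, y +-35, z 175 to 263, with a spring drum at its left out to y 73 mm. The throat under the head is open to the front and both sides
- anvil_top (a point): centre of the top of the press's round steel anvil plate (diameter 96 mm), on the ram's axis, 56 mm above the bench; axes as the press
- ram_nose (a point): centre of the underside of the ram's round nose (diameter 30 mm); it moves straight down with the lever, 28 mm per rad. At rest it is 62 mm above the anvil, that is 20 mm above the standing-proud bush of an arm set on the anvil. Axes as the press
- press_lever (a joint): lever angle, rad: 0 at rest (up, return spring), to 1.25 with the ball down; let go it springs back up. With the arm loaded the ram meets the bush at about 0.71 and has it home at about 1.0. Force at the ball: 2 to 6 N before the ram meets the bush, about 12 N while the bush moves; once home each further 1 N puts about 7 N on the bush
- lever_pivot (a point): pivot of the lever, in the plane in which its ball moves: 40 mm behind the ram's axis, 85 mm to the right (-y of the press), 215 mm above the bench. The lever turns about the press's y axis; axes as the press
- lever_ball (a point): centre of the black ball, 34 mm diameter, on the end of the lever's 13 mm steel rod, 220 mm from the pivot. At joint value q the lever points to the press's front (-x) and 0.49 - q rad above level. The ball can be pushed down from above (its top is 17 mm over the centre) or held with the fingers to its left and right, turning between them; smooth, it may creep in a grip under load
- boss_centre (a point): centre of the round boss of the loose cast-aluminium tensioner arm (about 0.3 kg with its bush), half-way up, on the boss's axis: 15 mm above its flat underside. Boss diameter 60 mm, height 30 mm. x runs along the arm to its small eye (centre at 120 mm), z up
- bar_grip (a point): the place to hold the tensioner arm: on its flat bar, 95 mm from the boss's axis, half-way up the bar. The bar is 20 mm wide, 16 mm high, flush with the boss's underside, and runs from the boss to the eye (28 mm diameter); axes as boss_centre
- bush_top (a point): centre of the top of the brass bush's flange (diameter 40 mm, 4 mm thick) on the boss's axis; at the start 42 mm above the boss's underside (flange standing 8 mm proud of the boss), 34 mm when home
- bush (a joint): how far the bush has been pressed in, m: about 0 at the start, 0.008 when home (flange on the boss). It is a tight fit that moves only under about 40 N and stays where it is pushed
- tensioner: the loose tensioner arm; origin at the centre of its boss's underside; x along the arm to the eye
- press_ram: the press's steel ram; origin at the centre of the underside of its nose, as ram_nose
- finished_arm: a finished tensioner arm of the same shape lying in the grey plastic bin, its bush already home; origin under its boss. Bystander
- spare_bush_a: spare loose flanged brass bush standing on its flange, 40 mm diameter, 26 mm high; origin at its underside. Bystander
- spare_bush_b: another spare brass bush, as spare_bush_a. Bystander
- compound_bottle: white bottle of retaining compound, 44 mm diameter, 110 mm high, standing; origin at its underside. Bystander
- screwdriver: screwdriver lying on the bench; origin at its underside. Bystander
- spanner: steel spanner lying on the bench; origin at its underside. Bystander
- hammer: hammer lying on the bench; origin at its underside. Bystander
- wire_reel: black reel of copper wire lying flat, 100 mm diameter, 50 mm high; origin at its underside. Bystander
Not all that is in view belongs to the job. Leave any black look-alike of the tensioner alone.

How it is judged (in metres and radians):
On the way, in this order (a step that is already met when the one before it is completed fails the run):
1. the tensioner arm is lifted clear of the bench in the fingers (height (world z) of boss_centre above 0.04 m and contact force between the fingers and tensioner above 2 N), for 0.1 s.
2. the tensioner arm stands on the anvil with its bush under the ram, still proud, and has been let go (horizontal distance between bush_top and ram_nose below 0.009 m and angle between boss_centre's own z axis and vertical below 0.06 rad and z of boss_centre in the frame of anvil_top between 0.01 and 0.019 m and contact force between the fingers and tensioner below 0.2 N and value of joint bush below 0.003 m and contact force between tensioner and press above 1 N), for 0.2 s.
At the end, for the whole second after the job is handed in: The bush is in by at least 6.5 of 8 mm and the ram bears on it with over 20 N, centres within 9 mm; the tensioner arm stands flat on the anvil (within 0.06 rad), untouched by the fingers; the robot holds the lever down (above 0.85 rad, with over 4 N), at rest (value of joint bush above 0.0065 m and contact force between press_ram and tensioner above 20 N and value of joint press_lever above 0.85 rad and contact force between any of the fingers, the arm and press above 4 N and horizontal distance between bush_top and ram_nose below 0.009 m and angle between boss_centre's own z axis and vertical below 0.06 rad and z of boss_centre in the frame of anvil_top between 0.01 and 0.019 m and contact force between the fingers and tensioner below 0.2 N and velocity of joint press_lever below 0.1 rad/s); the arm keeps its last pose, push and grip.
It fails at once if one of the other things on the bench is shifted by more than 30 mm (distance of any of finished_arm, spare_bush_a, spare_bush_b, compound_bottle, screwdriver, spanner, hammer, wire_reel from where it was at the start of the episode above 0.03 m).
It also fails if it takes over 61 s, if anything falls off the work surface, if the arm or the gripper's body presses on something with over 40 N, if the wrist force passes 120 N, or if a joint passes its speed limit or range.

### The arm

A 6-joint arm with a two-finger parallel gripper is mounted at the origin on the work surface. World frame = base frame: x ahead of the robot, y to its left, z up, the work surface at z = 0. Lengths are in m, angles in degrees, forces in N, time in s.
With the tool pointing down it reaches from about 0.35 to 0.975 m from the base axis. Payload 7.1 kg.
Tool frame: the origin (TCP) lies midway between the tips of the shut fingers; the grasp point (between the pads) lies 19 mm behind it (manip.grip_depth is the z of the grasp point in the tool frame, in m); z points along the fingers, y is the direction in which the jaws open and shut (so a half turn about z gives the same grasp; the last joint's range is limited). The gripper opens to 88 mm and grips with 3 to 60 N. Pads are 20 mm wide; open, the fingers measure 115 mm over their backs; the gripper's body (75 mm by 178 mm) begins 61 mm behind the grasp point.
Start: joints at [-75.688, 24.242, 93.386, -0, 62.372, -1.089], TCP at [0.166, -0.603, 0.191] pointing down, gripper open.
Joint ranges: [-172.04, 172.04], [-51.8, 120.97], [4.93, 147.93], [-75.15, 255.16], [6.16, 154.13], [-145.62, 145.62]. Speed limits (degrees/s): [136.94, 136.94, 172.46, 180, 180, 180].

### API

Orientations are given as a 3x3 rotation matrix whose columns are the frame's x, y, z axes.
In Python, from station import readout, imaging, close_job, manip gives the robot as it stands. The module is installed in compiled form; this text tells all that it offers.
- The arm moves only by the shell command python3 -m jog 'ROWS' [FORCE]. ROWS is JSON, a list of rows, each an object with "gripper": the finger opening in m, from 0 to 0.0878; "translation": the shift along the tool's x, y, z in m, a list of three; "rot": the turn, a rotation vector about the tool's x, y, z in degrees, a list of three. In form: [{"gripper": gripper, "translation": [dx, dy, dz], "rot": [wx, wy, wz]}, ...]. A call has 1 to 8 rows; each row is the pose to reach, as a shift and turn from the pose commanded when the call began, along the tool's axes at that moment; what a row does not reach only later rows make up. A row lasts 1/8 s, in which the tool goes at most 62.5 mm and 10.7 degrees, less where a joint would pass 70% of its speed; a pose out of reach is approached as far as the arm can. A call with a gripper value outside its range is refused whole. The fingers move at their own pace and stop on an object; FORCE is the grip in N (left out, the last holds). Time passes only in rows, so rows that repeat a pose let the fingers close. It gives the time, the measured TCP pose, the force and the opening at its end, in the units of the state.
- readout.sense(): the state, without advancing time (a new reading comes with each control period).
- imaging.grab_frame(name): name is "scene" or "top" or "wrist"; returns the picture (420x560x3 uint8, red, green, blue); there is no depth.
- imaging.get_calibration(name): a dict with "fx", "fy", "cx", "cy" (pixels), "dist_coeffs" ([k1, k2, p1, p2, k3] as OpenCV has them; the pictures are not rectified), "world_to_cam" (4x4, takes a point from world to camera coordinates). Camera axes: x right, y down, z forward; pixel columns grow to the right and rows downward; lengths in m; the calibration is good to about 2 mm. A picture is of the moment at which its call begins: read the wrist's pose just before it. get_calibration takes no time and is no camera call; for the wrist camera it gives the pose at the moment of the call.
- close_job(): hands the job in, once; it reports no verdict.
The state is a dict: "t": time; "joint_pos": joint angles; "joint_velocities": joint speeds; "tau": joint torques, N m; "tcp_pos": TCP position; "tcp_rot": TCP orientation; "force": force on the tool from outside, world axes, zero at the start; "ft_torque": the same for the moment, N m; "opening": opening from 0.0 (shut) to 1.0 (fully open).
Only numpy, scipy, OpenCV 4.12 (cv2) and the standard library are available. Lean on these libraries where they do the work, as an engineer would, in place of code of your own. Each camera call takes 0.05 s, during which the arm holds its last target.

## Working session

There is one attempt and no reset: what is moved stays moved. The work goes in short steps, Python scripts to look and compute and a shell command to move; the robot and the scene stay as the last step left them, time stands still between calls to the robot, and variables do not carry over. Pictures are saved under pics/ and viewed, and the job is handed in when it is done.

```bash
mkdir -p pics; cat > h.py <<'E'
import numpy as np, cv2
from station import readout, imaging, manip
def cal(n):
    c=imaging.get_calibration(n); K=np.array([[c['fx'],0,c['cx']],[0,c['fy'],c['cy']],[0,0,1.]]); return K,np.array(c['dist_coeffs'],float),np.array(c['world_to_cam'])
def ray(C,uv):
    K,d,T=C; p=cv2.undistortPoints(np.array([[uv]],float),K,d)[0,0]
    R=T[:3,:3]; o=-R.T@T[:3,3]; v=R.T@np.array([p[0],p[1],1]); return o,v/np.linalg.norm(v)
def onz(C,uv,z):
    o,v=ray(C,uv); return o+v*(z-o[2])/v[2]
def proj(C,P):
    K,d,T=C; q,_=cv2.projectPoints(np.array(P,float).reshape(-1,3),cv2.Rodrigues(T[:3,:3])[0],T[:3,3],K,d); return q.reshape(-1,2)
def tri(C1,u1,C2,u2):
    o1,v1=ray(C1,u1);o2,v2=ray(C2,u2)
    A=np.stack([v1,-v2],1); s=np.linalg.lstsq(A,o2-o1,rcond=None)[0]
    a=o1+s[0]*v1;b=o2+s[1]*v2; return (a+b)/2,np.linalg.norm(a-b)
def save(n,im): cv2.imwrite(n,cv2.cvtColor(im,cv2.COLOR_RGB2BGR))
E
python3 - <<'E'
from h import *
import pickle
s=readout.sense();print(s, manip.grip_depth)
D={}
for n in ['scene','top','wrist']:
    C=cal(n); im=imaging.grab_frame(n); D[n]=(C,im); save(f'pics/{n}0.png',im)
    o=-C[2][:3,:3].T@C[2][:3,3]; print(n,o,C[0][0,0])
pickle.dump(D,open('d0.pkl','wb'))
E
```

```text
{'t': 0.0, 'joint_pos': array([-7.56863714e+01,  2.42838637e+01,  9.34304843e+01, -3.08047736e-04,
        6.23715742e+01, -1.08694768e+00]), 'joint_velocities': array([-0.00142671, -0.012694  ,  0.00166263, -0.09884318, -0.05191205,
        0.0486121 ]), 'tau': array([ 1.22423327e-03, -5.44613743e+01, -2.73665875e+01,  6.43747905e-02,
        2.28161219e-02, -1.07717667e-04]), 'tcp_pos': array([ 0.16587349, -0.60197468,  0.19061441]), 'tcp_rot': array([[ 9.64092074e-01,  2.65567941e-01, -3.75367080e-04],
       [ 2.65568205e-01, -9.64090981e-01,  1.45189450e-03],
       [ 2.36886155e-05, -1.49944554e-03, -9.99998876e-01]]), 'force': array([ 0.39496177,  0.44739138, -0.20882475]), 'ft_torque': array([0.03059005, 0.03352553, 0.03792951]), 'opening': 1.0028499752592883} -0.0187
scene [ 1.32960416 -0.45802697  1.35654333] 519.5351426312136
top [0.14157484 0.1199439  1.69097835] 522.1310619203655
wrist [ 0.24278362 -0.58103994  0.38451551] 368.75165950201267
```

View pics/scene0.png

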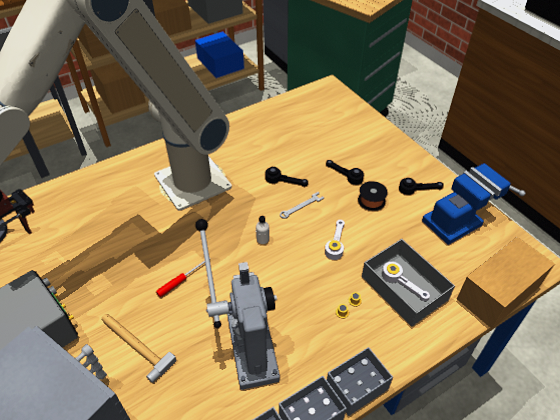

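View pics/top0.png

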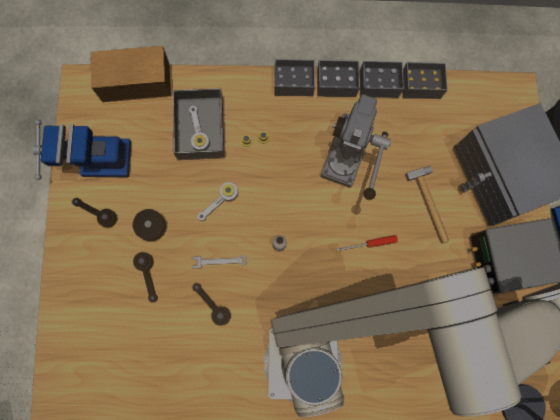

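View pics/wrist0.png

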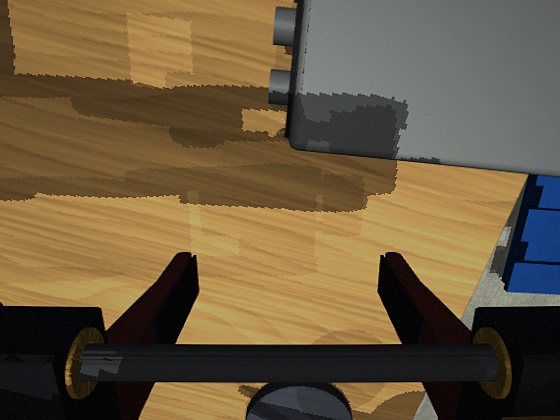

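The candidates (top image) are:
- White arm on the open bench, boss (228,191), eye (202,216).
- White arm in the grey bin, (199,140). This is the finished one.
- Three black look-alikes, (107,217), (144,262) and (221,315).

The one on the open bench, white with a proud brass bush, fits the description. I'll confirm it in an enlarged crop.

```bash
python3 - <<'E'
from h import *
import pickle
D=pickle.load(open('d0.pkl','rb'))
t=D['top'][1];s=D['scene'][1]
f=lambda im,x,y,w,h,k:cv2.resize(im[y:y+h,x:x+w],None,fx=k,fy=k,interpolation=cv2.INTER_CUBIC)
a=f(t,190,170,60,60,6);b=f(s,310,210,60,60,6)
save('pics/c1.png',np.hstack([a,b]))
save('pics/c2.png',np.hstack([f(t,310,90,100,110,4),f(s,190,210,100,110,4)][:]))
save('pics/c3.png',f(s,190,210,100,180,3))
E
```

```text
(no output)
```

View pics/c1.png

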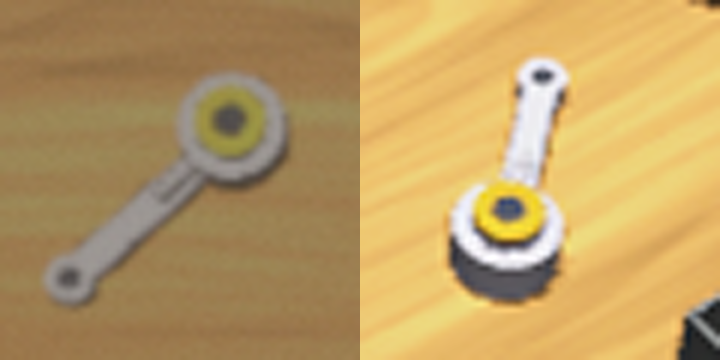

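View pics/c2.png

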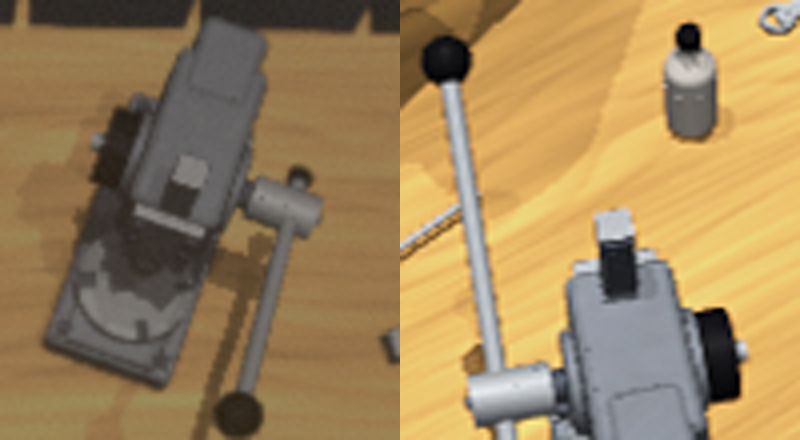

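View pics/c3.png

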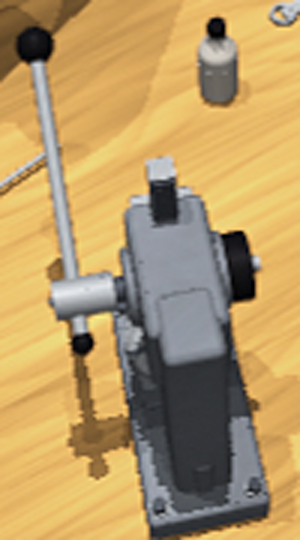

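```bash
python3 - <<'E'
from h import *
import pickle
D=pickle.load(open('d0.pkl','rb'))
Ct,t=D['top'];Cs,s=D['scene']
def cen(im,x0,y0,x1,y1,f):
    c=im[y0:y1,x0:x1]; m=f(cv2.cvtColor(c,cv2.COLOR_RGB2HSV).astype(int),c.astype(int)).astype(np.uint8)
    n,l,st,ce=cv2.connectedComponentsWithStats(m); i=1+np.argmax(st[1:,4]); 
    x,y,w,h,a=st[i]; return (ce[i]+[x0,y0]), st[i]
yel=lambda h,c:(h[...,0]>18)&(h[...,0]<36)&(h[...,1]>150)&(h[...,2]>90)
gre=lambda h,c:(h[...,1]<60)&(h[...,2]>100)
dark=lambda h,c:(h[...,2]<50)
# flange
ut,st=cen(t,215,178,242,206,yel);us,ss=cen(s,325,233,345,256,lambda h,c:(h[...,0]>18)&(h[...,1]>170)&(h[...,2]>120))
print('flange',ut,st,us,ss, onz(Ct,ut,.042),onz(Cs,us,.042),tri(Ct,ut,Cs,us))
bt,st=cen(t,355,182,383,204,dark);bs,ss=cen(s,190,212,214,234,dark)
print('ball',bt,st,bs,ss,onz(Ct,bt,.3185),onz(Cs,bs,.3185),tri(Ct,bt,Cs,bs))
k=lambda x,y,q,x0,y0:((x+.5)/q-.5+x0,(y+.5)/q-.5+y0)
print('eye',onz(Ct,k(68,278,6,190,170),.016),onz(Cs,k(543-360,75,6,310,210),.016))
for n,p in dict(fl=(45,345),fr=(163,385)).items(): print(n,onz(Ct,k(*p,4,310,90),.042))
# foot corners back in scene c3
for n,p in dict(br=(150,530),bl=(268,508)).items(): print(n,onz(Cs,k(*p,3,190,210),.042))
a=t;
save('pics/c4.png',cv2.resize(t[140:195,315:375],None,fx=10,fy=10,interpolation=cv2.INTER_CUBIC))
E
```

```text
Traceback (most recent call last):
ValueError: attempt to get argmax of an empty sequence
```

```bash
python3 - <<'E'
from h import *
import pickle
D=pickle.load(open('d0.pkl','rb'))
Ct,t=D['top'];Cs,s=D['scene']
hs=cv2.cvtColor(t,cv2.COLOR_RGB2HSV); print(hs[191,220:238].tolist()); print(hs[180,220:224].tolist())
def cen(im,x0,y0,x1,y1,f):
    c=im[y0:y1,x0:x1]; m=f(cv2.cvtColor(c,cv2.COLOR_RGB2HSV).astype(int),c.astype(int)).astype(np.uint8)
    n,l,st,ce=cv2.connectedComponentsWithStats(m); i=1+np.argmax(st[1:,4]); 
    x,y,w,h,a=st[i]; return (np.array([x0+x+(w-1)/2,y0+y+(h-1)/2]),ce[i]+[x0,y0]), st[i]
yel=lambda h,c:(h[...,0]>23)&(h[...,0]<36)&(h[...,1]>90)&(h[...,2]>90)
dark=lambda h,c:(h[...,2]<50)
(ut,um),st=cen(t,215,178,242,206,yel);(us,_),ss=cen(s,325,233,345,256,lambda h,c:(h[...,0]>18)&(h[...,1]>170)&(h[...,2]>120))
print('flange',ut,um,st,us,_,ss, onz(Ct,ut,.042),onz(Cs,us,.042),tri(Ct,ut,Cs,us))
(bt,bm),st=cen(t,355,182,383,204,dark);(bs,bsm),ss=cen(s,190,212,214,234,dark)
print('ball',bt,bm,st,bs,bsm,ss,onz(Ct,bt,.3185),onz(Cs,bs,.3185),tri(Ct,bt,Cs,bs))
k=lambda x,y,q,x0,y0:((x+.5)/q-.5+x0,(y+.5)/q-.5+y0)
print('eye',onz(Ct,k(68,278,6,190,170),.016),onz(Cs,k(543-360,75,6,310,210),.016))
for n,p in dict(fl=(45,345),fr=(163,385)).items(): print(n,onz(Ct,k(*p,4,310,90),.042))
for n,p in dict(br=(150,530),bl=(268,508)).items(): print(n,onz(Cs,k(*p,3,190,210),.042))
save('pics/c4.png',cv2.resize(t[140:195,315:375],None,fx=10,fy=10,interpolation=cv2.INTER_CUBIC))
E
```

```text
[[12, 28, 155], [17, 23, 156], [24, 72, 155], [26, 132, 154], [26, 146, 154], [24, 134, 133], [24, 91, 104], [19, 54, 90], [15, 42, 86], [19, 57, 94], [27, 109, 126], [28, 138, 148], [28, 141, 154], [26, 126, 148], [21, 46, 150], [10, 15, 153], [15, 17, 153], [14, 43, 131]]
[[17, 128, 151], [16, 131, 150], [16, 129, 150], [16, 132, 151]]
flange [228.  189.5] [228.         189.77647059] [ 8  6 11 12 85] [334. 245.] [334.18032787 245.32786885] [ 4  8 11  9 61] [0.54862168 0.24479675 0.042     ] [0.54844554 0.2426298  0.042     ] (array([0.5483185 , 0.24400008, 0.04119085]), np.float64(0.001954930519086286))
ball [368.5 193.5] [368.5        193.33928571] [ 9  7 10 10 56] [201.  224.5] [200.99082569 224.44036697] [  6   7  11  12 109] [ 0.47396643 -0.15743434  0.3185    ] [ 0.47135122 -0.15935124  0.3185    ] (array([ 0.47309719, -0.15847641,  0.31978662]), np.float64(0.0028224179749225956))
eye [0.46532669 0.3328682  0.016     ] [0.4640783  0.33274007 0.016     ]
fl [ 0.59830157 -0.0578052   0.042     ]
fr [ 0.5657982  -0.15428206  0.042     ]
br [ 0.79448065 -0.24232295  0.042     ]
bl [ 0.83238708 -0.14517275  0.042     ]
```

View pics/c4.png

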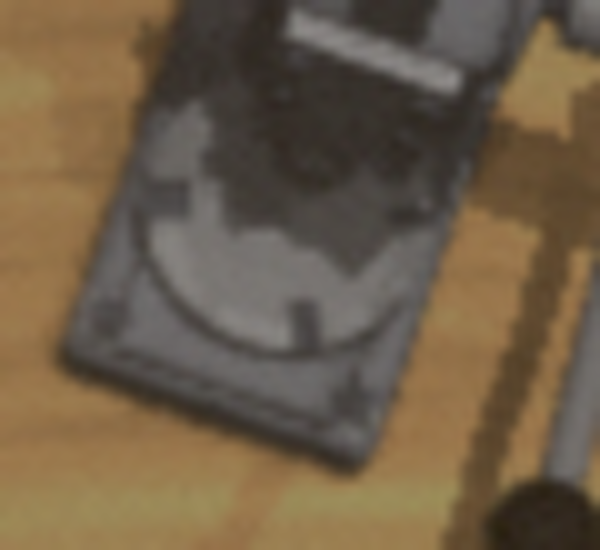

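Measured so far:
- **Loose arm:** boss at (0.548, 0.244), heading about 133°. Boss-to-eye distance is 0.122 m against 0.120 given. The crop shows white metal with a brass bush standing proud.
- **Press:** yaw about -20°, axis near (0.647, -0.132). The ball and foot estimates agree to about 2 mm.

I'll lift and swing over, passing above the press.

```bash
python3 -m jog '[{"gripper":0.087,"translation":[0,0,-0.06],"rot":[0,0,0]},{"gripper":0.087,"translation":[0,0,-0.12],"rot":[0,0,0]},{"gripper":0.087,"translation":[0.02,-0.025,-0.17],"rot":[0,0,-3]},{"gripper":0.087,"translation":[0.05,-0.06,-0.2],"rot":[0,0,-7]},{"gripper":0.087,"translation":[0.08,-0.1,-0.23],"rot":[0,0,-11]},{"gripper":0.087,"translation":[0.11,-0.135,-0.24],"rot":[0,0,-15]},{"gripper":0.087,"translation":[0.14,-0.17,-0.24],"rot":[0,0,-19]},{"gripper":0.087,"translation":[0.17,-0.21,-0.24],"rot":[0,0,-23]}]'
cat > go.py <<'E'
import sys
from h import *
# go.py x y z heading_of_tool_x : prints shift and turn in tool frame
s=readout.sense(); R=s['tcp_rot']; p=s['tcp_pos']
t=np.array(list(map(float,sys.argv[1:4])))
hd=np.degrees(np.arctan2(R[1,0],R[0,0])); print('pos',p.round(4),'xhead',hd.round(2),'J',s['joint_pos'].round(1),'F',s['force'].round(1),'open',round(s['opening'],3))
print('shift',(R.T@(t-p)).round(4))
if len(sys.argv)>4:
    a=np.radians(float(sys.argv[4])); D=np.array([[np.cos(a),np.sin(a),0],[np.sin(a),-np.cos(a),0],[0,0,-1.]])
    print('rot',np.degrees(cv2.Rodrigues(R.T@D)[0].ravel()).round(2))
E
python3 go.py 0.35 0.05 0.43 83
```

```text
t: 1.15
tcp_pos: [0.2745, -0.3535, 0.4313]
tcp_rot: [[0.783, 0.623, 0.0], [0.623, -0.783, -0.0], [0.0, 0.0, -1.0]]
force: [0.5, 0.0, 0.2]
opening: 0.992
pos [ 0.2745 -0.3535  0.4313] xhead 38.51 J [-53.7  -3.4  96.3   0.   87.1  -2.2] F [0.5 0.  0.2] open 0.992
shift [ 0.3104 -0.2687  0.0013]
rot [ 1.000e-02 -0.000e+00 -4.449e+01]
```

```bash
python3 -m jog '[{"gripper":0.087,"translation":[0.04,-0.035,0],"rot":[0,0,-6]},{"gripper":0.087,"translation":[0.08,-0.07,0],"rot":[0,0,-12]},{"gripper":0.087,"translation":[0.12,-0.105,0],"rot":[0,0,-19]},{"gripper":0.087,"translation":[0.16,-0.14,0],"rot":[0,0,-26]},{"gripper":0.087,"translation":[0.2,-0.17,0],"rot":[0,0,-33]},{"gripper":0.087,"translation":[0.24,-0.205,0],"rot":[0,0,-40]},{"gripper":0.087,"translation":[0.28,-0.24,0],"rot":[0,0,-47]},{"gripper":0.087,"translation":[0.31,-0.27,0],"rot":[0,0,-54]}]'
python3 go.py 0.4834 0.3129 0.20 133.2
```

```text
t: 2.15
tcp_pos: [0.3491, 0.0511, 0.4313]
tcp_rot: [[-0.047, 0.999, 0.0], [0.999, 0.047, 0.0], [0.0, 0.0, -1.0]]
force: [0.7, -0.4, 0.8]
opening: 0.99
pos [0.3491 0.0511 0.4313] xhead 92.69 J [  6.4 -13.4 104.6   0.   88.8   3.7] F [ 0.7 -0.4  0.8] open 0.99
shift [0.2551 0.1463 0.2314]
rot [ 2.000e-02  0.000e+00 -4.051e+01]
```

```bash
python3 -m jog '[{"gripper":0.087,"translation":[0.032,0.018,0.02],"rot":[0,0,-5]},{"gripper":0.087,"translation":[0.064,0.036,0.045],"rot":[0,0,-10]},{"gripper":0.087,"translation":[0.096,0.055,0.075],"rot":[0,0,-15]},{"gripper":0.087,"translation":[0.128,0.073,0.105],"rot":[0,0,-20]},{"gripper":0.087,"translation":[0.16,0.092,0.135],"rot":[0,0,-25]},{"gripper":0.087,"translation":[0.192,0.11,0.165],"rot":[0,0,-30]},{"gripper":0.087,"translation":[0.224,0.128,0.2],"rot":[0,0,-35]},{"gripper":0.087,"translation":[0.255,0.146,0.231],"rot":[0,0,-40.5]}]'
python3 go.py 0.4834 0.3129 0.20 133.2
python3 - <<'E'
from h import *
C=cal('wrist'); im=imaging.grab_frame('wrist'); save('pics/w1.png',im)
import pickle; pickle.dump((C,im),open('w1.pkl','wb'))
b=np.array([.5485,.2437,0]);d=np.array([-.685,.728,0])
print(proj(C,[b+[0,0,.042],b+.095*d+[0,0,.016],b+.12*d+[0,0,.016]]))
E
```

```text
t: 3.15
tcp_pos: [0.4847, 0.3111, 0.1988]
tcp_rot: [[-0.683, 0.73, -0.001], [0.73, 0.683, -0.0], [0.0, -0.001, -1.0]]
force: [0.3, 0.6, 0.3]
opening: 0.993
pos [0.4847 0.3111 0.1988] xhead 133.09 J [ 31.5  19.7  99.3  -0.   61.  -11.6] F [0.3 0.6 0.3] open 0.993
shift [ 0.0022  0.0003 -0.0012]
rot [-0.04 -0.01 -0.11]
[[289.21525334 273.16008879]
 [288.85914869 178.92684148]
 [288.77107027 154.85670572]]
```

View pics/w1.png

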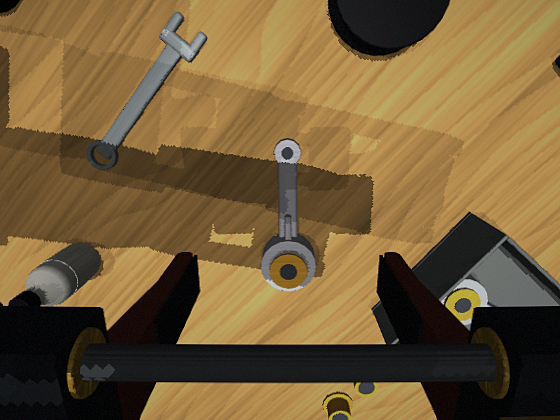

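The wrist view agrees with the prediction: eye hole at (288,153) predicted (289,155), bush at (288,271) predicted (289,273). I'll descend.

```bash
python3 -m jog '[{"gripper":0.06,"translation":[0.002,0,0.05],"rot":[0,0,0]},{"gripper":0.06,"translation":[0.002,0,0.1],"rot":[0,0,0]},{"gripper":0.06,"translation":[0.002,0,0.15],"rot":[0,0,0]},{"gripper":0.06,"translation":[0.002,0,0.18],"rot":[0,0,0]},{"gripper":0.06,"translation":[0.002,0,0.19],"rot":[0,0,0]},{"gripper":0.06,"translation":[0.002,0,0.194],"rot":[0,0,0]},{"gripper":0.06,"translation":[0.002,0,0.194],"rot":[0,0,0]}]'
```

```text
t: 4.08
tcp_pos: [0.4839, 0.312, 0.0074]
tcp_rot: [[-0.681, 0.733, 0.001], [0.733, 0.681, 0.001], [-0.0, 0.002, -1.0]]
force: [-0.3, 0.2, -0.2]
opening: 0.684
```

```bash
python3 -m jog '[{"gripper":0.06,"translation":[0,0,0.002],"rot":[0,0,0]},{"gripper":0.0,"translation":[0,0,0.002],"rot":[0,0,0]},{"gripper":0.0,"translation":[0,0,0.002],"rot":[0,0,0]},{"gripper":0.0,"translation":[0,0,0.002],"rot":[0,0,0]},{"gripper":0.0,"translation":[0,0,0.002],"rot":[0,0,0]},{"gripper":0.0,"translation":[0,0,0.002],"rot":[0,0,0]}]' 60
```

```text
t: 4.82
tcp_pos: [0.4832, 0.3116, 0.0044]
tcp_rot: [[-0.681, 0.733, -0.0], [0.733, 0.681, -0.0], [0.0, -0.0, -1.0]]
force: [-0.1, 0.6, 0.5]
opening: 0.149
```

```bash
python3 -m jog '[{"gripper":0.0,"translation":[0,0,0],"rot":[0,0,0]},{"gripper":0.0,"translation":[0,0,0],"rot":[0,0,0]}]' 60
python3 - <<'E'
from h import *
C=cal('wrist'); im=imaging.grab_frame('wrist'); save('pics/w2.png',im)
E
```

```text
t: 5.08
tcp_pos: [0.4832, 0.3116, 0.0044]
tcp_rot: [[-0.681, 0.733, -0.0], [0.733, 0.681, -0.0], [0.0, -0.0, -1.0]]
force: [-0.6, 0.1, 0.6]
opening: 0.007
```

View pics/w2.png

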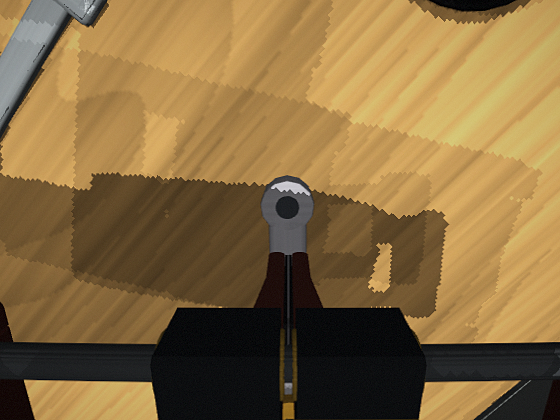

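```bash
python3 - <<'E'
from h import *
C=cal('wrist'); im=imaging.grab_frame('wrist')
for z in (0,.016,.03): print(z,onz(C,(288,207),z))
s=readout.sense(); p=s['tcp_pos'];R=s['tcp_rot']
print(proj(C,[p,p+R@[0,.01,0],p+R@[0,-.01,0], p+R@[.01,0,0],p+R@[-.01,0,0]]))
save('pics/w3.png',cv2.resize(im[160:340,200:380],None,fx=3.3,fy=3.3,interpolation=cv2.INTER_CUBIC))
im=imaging.grab_frame('scene'); save('pics/s3.png',cv2.resize(im[180:300,270:400],None,fx=5,fy=5,interpolation=cv2.INTER_CUBIC))
E
```

```text
0 [0.4671239  0.32830877 0.        ]
0.016 [0.46399137 0.33169206 0.016     ]
0.03 [0.46125041 0.33465245 0.03      ]
[[288.7269758  248.47202276]
 [306.38221186 248.44907298]
 [271.07264198 248.4894671 ]
 [288.71416241 231.85545196]
 [288.73932379 264.61763644]]
```

View pics/w3.png

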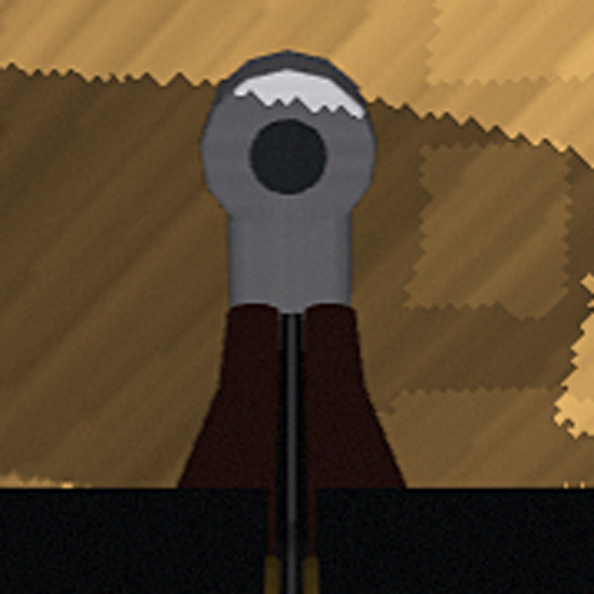

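View pics/s3.png

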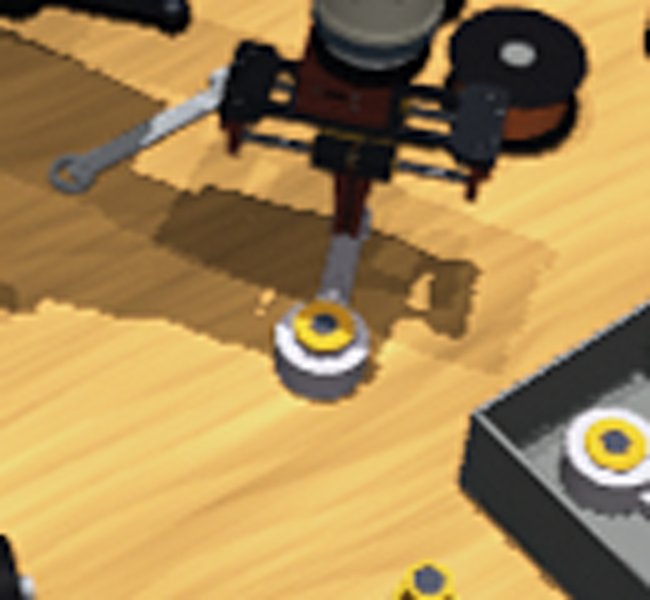

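```bash
python3 - <<'E'
from h import *
C=cal('scene'); s=readout.sense(); p=s['tcp_pos'];R=s['tcp_rot']
P=[p+[0,0,dz] for dz in (0,.012,.02,.03,.05)]
q=proj(C,P); print((q-[270,180])*5)
q=proj(C,[p+R@[.01,0,0]+[0,0,dz] for dz in (0,.012,.02,.03,.05)]); print((q-[270,180])*5)
print(s['joint_pos'])
E
```

```text
[[340.7257896  252.36473196]
 [342.21907312 240.94590023]
 [343.22313552 233.26876941]
 [344.48794655 223.5987691 ]
 [347.05055354 204.00942986]]
[[343.41431005 241.42054218]
 [344.91581836 229.98869339]
 [345.92538089 222.30304098]
 [347.19708594 212.62257019]
 [349.77354304 193.01291918]]
[ 3.16306495e+01  3.56525097e+01  1.05123670e+02  2.89049088e-03
  3.92255766e+01 -1.12716704e+01]
```

```bash
python3 - <<'E'
from h import *
s=readout.sense(); p=s['tcp_pos'];R=s['tcp_rot']
C=cal('wrist')
for x in (.01,0.005,0):
  for z in (.004,.016,.024,.034): 
    q=p+R@[x,0,0]; q[2]=z; print('w',x,z,proj(C,[q])[0].round(1))
C=cal('scene')
for z in (.004,.016,.024,.034):
    q=p+R@[-.01,0,0]; q[2]=z; print('s',z,((proj(C,[q])[0]-[270,180])*5).round(1))
E
python3 -m jog '[{"gripper":0.05,"translation":[0,0,0],"rot":[0,0,0]},{"gripper":0.05,"translation":[0,0,0],"rot":[0,0,0]},{"gripper":0.05,"translation":[0,0,0],"rot":[0,0,0]},{"gripper":0.05,"translation":[0,0,0],"rot":[0,0,0]},{"gripper":0.05,"translation":[0,0,0],"rot":[0,0,0]},{"gripper":0.05,"translation":[0,0,0],"rot":[0,0,0]}]' 60
python3 - <<'E'
from h import *
im=imaging.grab_frame('wrist'); 
a=cv2.resize(im[160:340,200:380],None,fx=3,fy=3,interpolation=cv2.INTER_CUBIC)
im=imaging.grab_frame('scene'); b=cv2.resize(im[210:270,310:360],None,fx=5,fy=9,interpolation=cv2.INTER_CUBIC)
save('pics/w4.png',np.hstack([a,b]))
E
```

```text
w 0.01 0.004 [288.7 231.6]
w 0.01 0.016 [288.7 239.3]
w 0.01 0.024 [288.7 245. ]
w 0.01 0.034 [288.8 252.8]
w 0.005 0.004 [288.7 239.9]
w 0.005 0.016 [288.7 248.1]
w 0.005 0.024 [288.7 254.1]
w 0.005 0.034 [288.8 262.3]
w 0 0.004 [288.7 248.2]
w 0 0.016 [288.7 256.8]
w 0 0.024 [288.7 263.1]
w 0 0.034 [288.8 271.7]
s 0.004 [338.  263.7]
s 0.016 [339.5 252.3]
s 0.024 [340.5 244.7]
s 0.034 [341.7 235. ]
t: 5.98
tcp_pos: [0.4832, 0.3116, 0.0044]
tcp_rot: [[-0.681, 0.733, -0.0], [0.733, 0.681, -0.0], [0.0, -0.0, -1.0]]
force: [0.1, 0.6, 0.9]
opening: 0.567
```

View pics/w4.png

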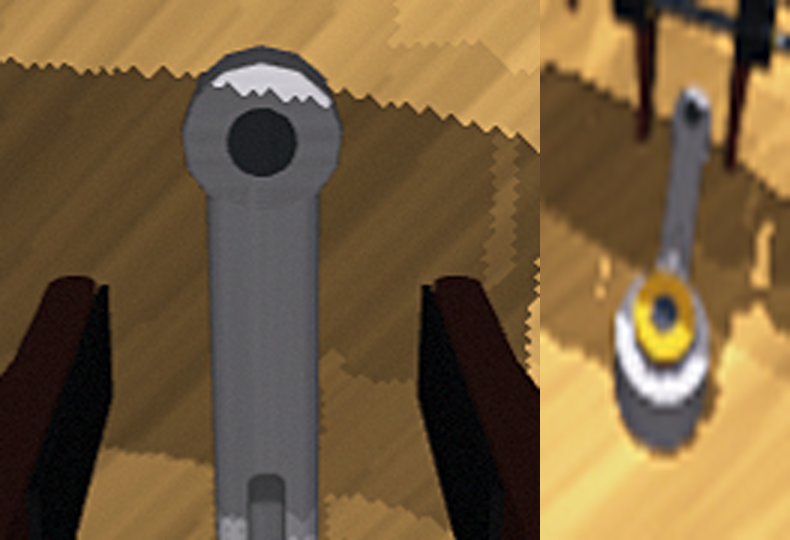

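```bash
python3 - <<'E'
from h import *
s=readout.sense(); p=s['tcp_pos'];R=s['tcp_rot']
C=cal('wrist');S=cal('scene')
for z in (-.03,-.02,-.01,0,.01):
  for x in (.01,0): print(x,z,proj(C,[p+R@[x,-.025,z],p+R@[x,.025,z]]).round(1).tolist())
for w in ((236,255.5),(340.3,255.5)):
  for q in ((330.4,225.5),(348.6,228.7)): print(w,q,*tri(C,w,S,q))
print(-C[2][:3,:3].T@C[2][:3,3]-p)
E
```

```text
0.01 -0.03 [[236.8, 253.2], [340.7, 253.1]]
0 -0.03 [[237.7, 272.1], [339.9, 271.9]]
0.01 -0.02 [[239.4, 245.4], [338.0, 245.2]]
0 -0.02 [[240.2, 263.4], [337.3, 263.3]]
0.01 -0.01 [[241.8, 238.3], [335.6, 238.2]]
0 -0.01 [[242.5, 255.6], [334.9, 255.5]]
0.01 0 [[243.9, 231.9], [333.4, 231.8]]
0 0 [[244.5, 248.5], [332.8, 248.4]]
0.01 0.01 [[245.9, 226.1], [331.4, 225.9]]
0 0.01 [[246.4, 242.0], [330.8, 241.9]]
(236, 255.5) (330.4, 225.5) [0.46118518 0.29415391 0.01930707] 0.00042263680006219477
(236, 255.5) (348.6, 228.7) [0.48313868 0.31708571 0.02570421] 0.06052402973573003
(340.3, 255.5) (330.4, 225.5) [0.48134526 0.31207494 0.02782988] 0.05420321190714706
(340.3, 255.5) (348.6, 228.7) [0.50350485 0.3342714  0.01991146] 0.006586646877019595
[-0.05484102  0.0586517   0.19382887]
```

The fingers closed on nothing. Both views put their tips roughly 15–30 mm above where the TCP reading says, so they shut above the bar. I'll lower in small steps with the jaws open and watch the force.

```bash
python3 -m jog '[{"gripper":0.05,"translation":[0,0,0.002],"rot":[0,0,0]},{"gripper":0.05,"translation":[0,0,0.004],"rot":[0,0,0]},{"gripper":0.05,"translation":[0,0,0.004],"rot":[0,0,0]}]'
python3 -m jog '[{"gripper":0.05,"translation":[0,0,0.002],"rot":[0,0,0]},{"gripper":0.05,"translation":[0,0,0.004],"rot":[0,0,0]},{"gripper":0.05,"translation":[0,0,0.004],"rot":[0,0,0]}]'
python3 - <<'E'
from h import *
s=readout.sense(); p=s['tcp_pos'];R=s['tcp_rot']
S=cal('scene'); W=cal('wrist')
for z in (-.03,-.015,0): print(z,proj(S,[p+R@[x,y,z] for x in(-.01,.01) for y in (-.025,.025)]).round(1).tolist(),proj(W,[p+R@[.01,y,z] for y in (-.025,.025)]).round(1).tolist())
im=imaging.grab_frame('scene'); b=cv2.resize(im[200:260,305:365],None,fx=9,fy=9,interpolation=cv2.INTER_CUBIC)
save('pics/s5.png',b)
E
```

```text
t: 6.45
tcp_pos: [0.483, 0.3115, 0.0001]
tcp_rot: [[-0.681, 0.733, -0.0], [0.733, 0.681, -0.0], [0.0, -0.0, -1.0]]
force: [0.0, -0.4, -0.1]
opening: 0.569
t: 6.82
tcp_pos: [0.483, 0.3115, -0.0038]
tcp_rot: [[-0.681, 0.733, -0.0], [0.733, 0.681, -0.0], [0.0, -0.0, -1.0]]
force: [-0.2, 0.9, 0.0]
opening: 0.574
-0.03 [[330.7, 227.0], [345.5, 230.0], [331.9, 222.7], [346.5, 225.6]] [[236.8, 253.2], [340.8, 253.1]]
-0.015 [[330.4, 229.9], [345.1, 232.9], [331.5, 225.5], [346.1, 228.4]] [[240.7, 241.7], [336.8, 241.6]]
0 [[330.1, 232.7], [344.7, 235.7], [331.2, 228.4], [345.7, 231.3]] [[244.0, 231.9], [333.4, 231.8]]
```

View pics/s5.png

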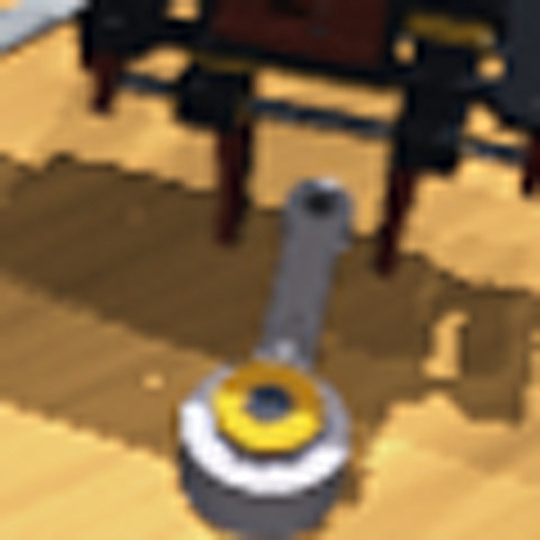

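Confirmed: the real fingertips sit about 30 mm behind the reported TCP, since both cameras match a -30 mm offset. I'll carry that offset from here and keep lowering under force watch.

```bash
python3 -m jog '[{"gripper":0.05,"translation":[0,0,0.006],"rot":[0,0,0]},{"gripper":0.05,"translation":[0,0,0.012],"rot":[0,0,0]},{"gripper":0.05,"translation":[0,0,0.016],"rot":[0,0,0]},{"gripper":0.05,"translation":[0,0,0.016],"rot":[0,0,0]}]'
python3 -m jog '[{"gripper":0.05,"translation":[0,0,0.002],"rot":[0,0,0]},{"gripper":0.05,"translation":[0,0,0.003],"rot":[0,0,0]},{"gripper":0.05,"translation":[0,0,0.003],"rot":[0,0,0]}]'
```

```text
t: 7.38
tcp_pos: [0.4829, 0.3114, -0.0202]
tcp_rot: [[-0.681, 0.733, -0.001], [0.733, 0.681, -0.0], [0.0, -0.001, -1.0]]
force: [-0.5, 0.4, 0.7]
opening: 0.566
t: 7.75
tcp_pos: [0.4832, 0.3116, -0.0226]
tcp_rot: [[-0.681, 0.733, 0.0], [0.733, 0.681, 0.0], [-0.0, 0.0, -1.0]]
force: [0.4, 0.1, -0.1]
opening: 0.569
```

```bash
python3 -m jog '[{"gripper":0.05,"translation":[0,0,0.002],"rot":[0,0,0]},{"gripper":0.0,"translation":[0,0,0.002],"rot":[0,0,0]},{"gripper":0.0,"translation":[0,0,0.002],"rot":[0,0,0]},{"gripper":0.0,"translation":[0,0,0.002],"rot":[0,0,0]},{"gripper":0.0,"translation":[0,0,0.002],"rot":[0,0,0]},{"gripper":0.0,"translation":[0,0,0.002],"rot":[0,0,0]},{"gripper":0.0,"translation":[0,0,0.002],"rot":[0,0,0]}]' 60
python3 - <<'E'
from h import *
im=imaging.grab_frame('wrist'); 
a=cv2.resize(im[160:340,200:380],None,fx=3,fy=3,interpolation=cv2.INTER_CUBIC)
im=imaging.grab_frame('scene'); b=cv2.resize(im[200:260,310:350],None,fx=6,fy=9,interpolation=cv2.INTER_CUBIC)
save('pics/w6.png',np.hstack([a,b]))
E
```

```text
t: 8.62
tcp_pos: [0.4833, 0.3117, -0.0246]
tcp_rot: [[-0.681, 0.733, 0.0], [0.733, 0.681, 0.0], [-0.0, 0.0, -1.0]]
force: [0.9, 1.7, -0.1]
opening: 0.22
```

View pics/w6.png

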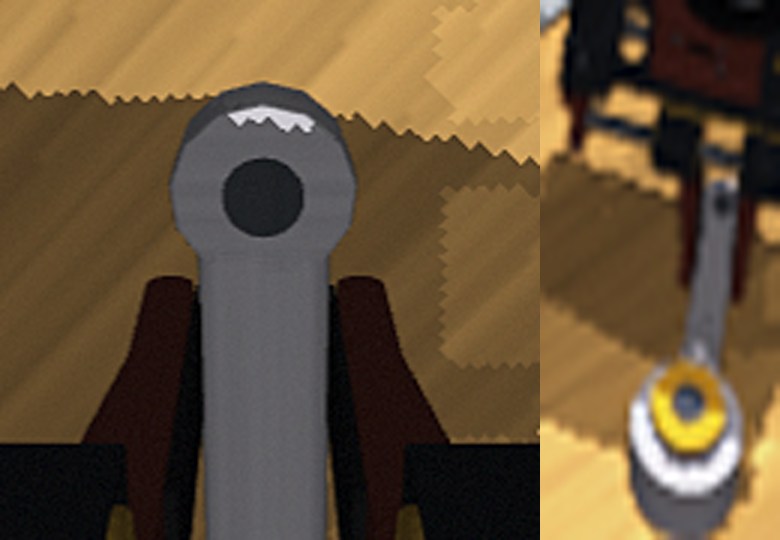

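Now gripped: opening 0.22, about 19 mm, on the 20 mm bar. Lifting.

```bash
python3 -m jog '[{"gripper":0.0,"translation":[0,0,-0.015],"rot":[0,0,0]},{"gripper":0.0,"translation":[0,0,-0.04],"rot":[0,0,0]},{"gripper":0.0,"translation":[0,0,-0.07],"rot":[0,0,0]},{"gripper":0.0,"translation":[0,0,-0.1],"rot":[0,0,0]},{"gripper":0.0,"translation":[0,0,-0.13],"rot":[0,0,0]},{"gripper":0.0,"translation":[0,0,-0.15],"rot":[0,0,0]},{"gripper":0.0,"translation":[0,0,-0.15],"rot":[0,0,0]}]' 60
python3 - <<'E'
from h import *
import pickle
D={}
for n in ('wrist','scene','top'):
    C=cal(n); im=imaging.grab_frame(n); D[n]=(C,im); save(f'pics/{n}7.png',im)
pickle.dump(D,open('d7.pkl','wb'))
t=D['top'][1];s=D['scene'][1]
f=lambda im,x,y,w,h,k:cv2.resize(im[y:y+h,x:x+w],None,fx=k,fy=k,interpolation=cv2.INTER_CUBIC)
save('pics/c7.png',np.hstack([f(s,290,170,95,120,4),f(t,190,160,95,120,4)]))
E
```

```text
t: 9.6
tcp_pos: [0.4839, 0.312, 0.1274]
tcp_rot: [[-0.681, 0.733, 0.003], [0.733, 0.681, 0.002], [-0.0, 0.003, -1.0]]
force: [-0.5, 0.3, -3.1]
opening: 0.216
```

View pics/c7.png

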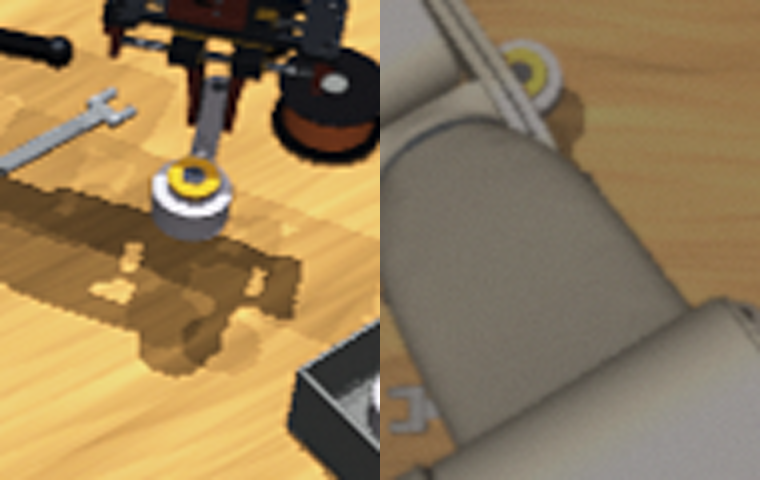

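View pics/wrist7.png

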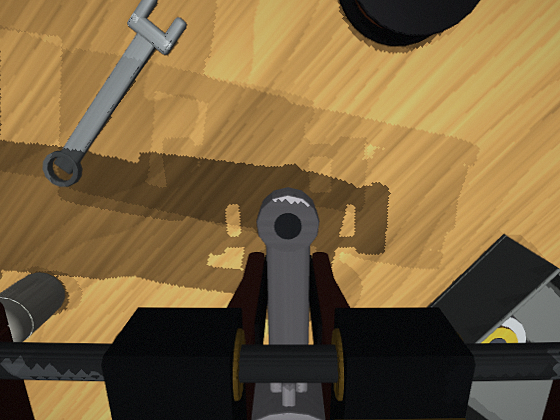

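```bash
python3 - <<'E'
from h import *
import pickle
D=pickle.load(open('d0.pkl','rb'))
t=D['top'][1][140:195,315:375]
g=cv2.cvtColor(t,cv2.COLOR_RGB2GRAY); g=cv2.resize(g,None,fx=10,fy=10,interpolation=cv2.INTER_CUBIC)
g=cv2.createCLAHE(3,(4,4)).apply(g); 
for i in range(0,600,50): cv2.line(g,(i,0),(i,6),255,1); cv2.line(g,(0,i),(6,i),255,1)
cv2.imwrite('pics/c8.png',g)
s=D['scene'][1][255:395,190:290]
g=cv2.resize(s,None,fx=4,fy=4,interpolation=cv2.INTER_CUBIC); save('pics/c9.png',g)
E
```

```text
(no output)
```

View pics/c8.png

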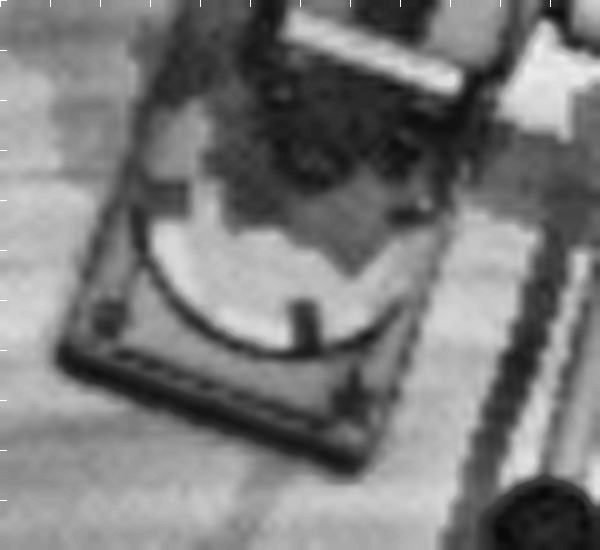

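View pics/c9.png

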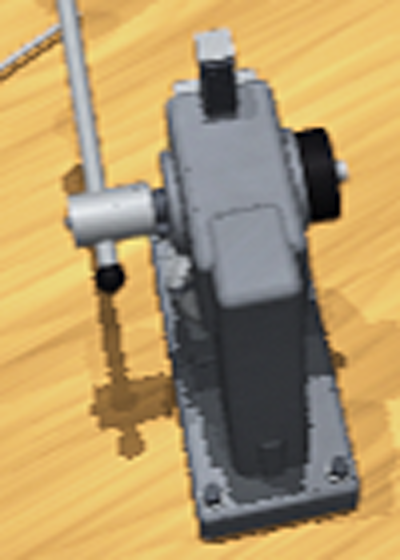

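```bash
cat > press.py <<'E'
from h import *
import pickle
from scipy.optimize import least_squares
D=pickle.load(open('d0.pkl','rb'))
Ct,t=D['top'];Cs,s=D['scene']
k=lambda p,q,x0,y0:np.array([(p[0]+.5)/q-.5+x0,(p[1]+.5)/q-.5+y0])
T=lambda *p:k(p,10,315,140); S=lambda *p:k(p,4,190,255)
arc=[onz(Ct,T(*p),.056)[:2] for p in [(150,230),(160,262),(190,308),(230,335),(280,348),(340,342),(380,318),(405,298)]]
r=least_squares(lambda c:np.hypot(*(np.array(arc)-c).T)-.048,[.647,-.132]); print('anvil',r.x,(r.fun*1000).round(1))
print('slot mid',onz(Ct,T(290,205),.056))
def d(a,b): v=b-a; return np.degrees(np.arctan2(v[1],v[0]))
Z=lambda p,z:onz(Ct,T(*p),z)
print('left edge',d(Z((65,340),.042),Z((130,160),.042)),'right',d(Z((375,450),.042),Z((450,215),.042)),'front',d(Z((362,465),.021),Z((62,355),.021))-90)
print('headstrip',d(Z((465,78),.263),Z((290,15),.263))-90)
Zs=lambda p,z:onz(Cs,S(*p),z)
print('scene foot back',d(Zs((200,518),.042),Zs((358,490),.042))-90,'right edge',d(Zs((165,330),.042),Zs((200,518),.042)),'left',d(Zs((345,395),.042),Zs((358,490),.042)))
# lever: knob and ball
kb=(np.array([384.5,134.2]));ks=S(110,276)
bt,bs=np.array([368.5,193.4]),np.array([201,224.5])
K,g=tri(Ct,kb,Cs,ks);B,g2=tri(Ct,bt,Cs,bs);print('knob',K,g,'ball',B,g2,'yaw',d(B,K), 'elev',np.arctan2(B[2]-K[2],np.hypot(*(B-K)[:2])))
# ram top
print('ram top',tri(Ct,k((190,162),4,310,90),Cs,S(213,45)))
for yaw in (-19,-20,-21):
    a=np.radians(yaw);x=np.array([np.cos(a),np.sin(a)]);y=np.array([-x[1],x[0]]); print(yaw,'from ball',B[:2]+.1541*x+.085*y)
E
python3 press.py
```

```text
anvil [ 0.64856404 -0.13164432] [-0.8 -0.5  0.5  0.5  0.2  0.2 -1.  -0.1]
slot mid [ 0.64915646 -0.13139641  0.056     ]
left edge -19.720335784266698 right -18.40168819516334 front -20.08945963502829
headstrip -19.889166961695636
scene foot back -21.818410689960245 right edge -19.1699499851502 left -24.749229713350488
knob [ 0.68806507 -0.23639522  0.1998132 ] 0.0011176826522149997 ball [ 0.47330252 -0.15849074  0.32000337] 0.0029311465996111085 yaw -19.938091217829584 elev 0.48430744393887293
ram top (array([ 0.65163944, -0.132008  ,  0.32529309]), np.float64(0.005238661812644844))
-19 from ball [ 0.64668023 -0.12829172]
-20 from ball [ 0.64718087 -0.13132217]
-21 from ball [ 0.64762854 -0.13436091]
```

```bash
python3 - <<'E'
from h import *
import pickle
D=pickle.load(open('d0.pkl','rb'))
Ct=D['top'][0];Cs=D['scene'][0]
print('bottle cap',onz(Ct,(280,242),.1),onz(Cs,(263,222),.105))
E
python3 go.py 0.520 0.088 0.075 120
```

```text
bottle cap [0.37009332 0.0765475  0.1       ] [0.39057056 0.07332134 0.105     ]
pos [0.4824 0.3111 0.1246] xhead 132.89 J [ 31.6  25.  102.7   0.   52.5 -11.3] F [ 0.2 -0.2 -3.1] open 0.222
shift [-0.1891 -0.1242  0.0498]
rot [-1.000e-01 -1.000e-02  1.289e+01]
```

```bash
python3 -m jog '[{"gripper":0.0,"translation":[-0.02,-0.014,0.005],"rot":[0,0,1.5]},{"gripper":0.0,"translation":[-0.05,-0.034,0.013],"rot":[0,0,3.5]},{"gripper":0.0,"translation":[-0.085,-0.056,0.022],"rot":[0,0,6]},{"gripper":0.0,"translation":[-0.12,-0.079,0.031],"rot":[0,0,8.5]},{"gripper":0.0,"translation":[-0.15,-0.1,0.04],"rot":[0,0,10.5]},{"gripper":0.0,"translation":[-0.175,-0.116,0.047],"rot":[0,0,12]},{"gripper":0.0,"translation":[-0.189,-0.124,0.05],"rot":[0,0,12.9]},{"gripper":0.0,"translation":[-0.189,-0.124,0.05],"rot":[0,0,12.9]}]' 60
python3 go.py 0.600 -0.051 0.0415 120
python3 - <<'E'
from h import *
C=cal('scene'); im=imaging.grab_frame('scene'); save('pics/s8.png',cv2.resize(im[160:360,160:400],None,fx=3.3,fy=3,interpolation=cv2.INTER_CUBIC))
E
```

```text
t: 10.75
tcp_pos: [0.5207, 0.0881, 0.0747]
tcp_rot: [[-0.499, 0.867, -0.001], [0.867, 0.499, -0.0], [0.001, -0.001, -1.0]]
force: [-0.1, 0.5, -3.9]
opening: 0.224
pos [0.5207 0.0881 0.0747] xhead 119.92 J [  8.3  26.1 109.9   0.   44.1 -21.6] F [-0.1  0.5 -3.9] open 0.224
shift [-0.1602 -0.0006  0.0331]
rot [-0.07 -0.04 -0.08]
```

View pics/s8.png

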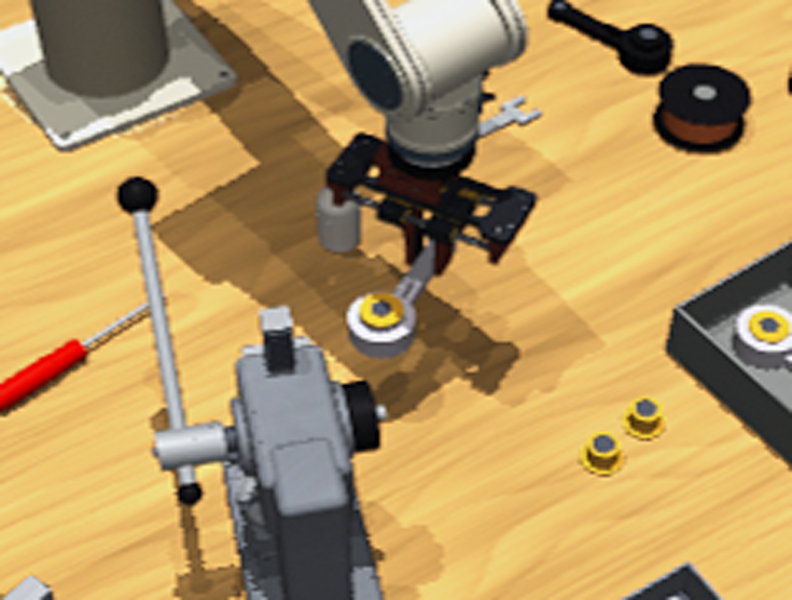

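```bash
python3 - <<'E'
from h import *
C=cal('scene'); im=imaging.grab_frame('scene')
c=im[250:285,255:295]; h=cv2.cvtColor(c,cv2.COLOR_RGB2HSV).astype(int)
m=((h[...,0]>18)&(h[...,0]<35)&(h[...,1]>190)&(h[...,2]>110)).astype(np.uint8)
n,l,st,ce=cv2.connectedComponentsWithStats(m); i=1+np.argmax(st[1:,4]); print(st[i],ce[i])
x,y,w,hh,a=st[i]; uv=(255+x+(w-1)/2,250+y+(hh-1)/2)
s=readout.sense();p=s['tcp_pos'];R=s['tcp_rot']
e=p+R@[-.0937,.001,-.0246-.042]; print('uv',uv,'onz',onz(C,uv,e[2]),'exp',e, proj(C,[e]))
E
```

```text
[15  8 12 11 62] [20.75806452 12.87096774]
uv (np.float64(275.5), np.float64(263.0)) onz [0.57101739 0.00774852 0.14183023] exp [0.56867438 0.00868451 0.14183023] [[275.34521652 262.3023861 ]]
```

```bash
python3 go.py 0.599 -0.051 0.043 120; python3 -m jog '[{"gripper":0.0,"translation":[-0.015,0,0.02],"rot":[0,0,0]},{"gripper":0.0,"translation":[-0.035,0,0.032],"rot":[0,0,0]},{"gripper":0.0,"translation":[-0.06,0,0.032],"rot":[0,0,0]},{"gripper":0.0,"translation":[-0.085,0,0.032],"rot":[0,0,0]},{"gripper":0.0,"translation":[-0.11,0,0.032],"rot":[0,0,0]},{"gripper":0.0,"translation":[-0.13,0,0.032],"rot":[0,0,0]},{"gripper":0.0,"translation":[-0.15,-0.001,0.032],"rot":[0,0,0]},{"gripper":0.0,"translation":[-0.16,-0.001,0.032],"rot":[0,0,0]}]' 60
python3 go.py 0.599 -0.051 0.0314 120
python3 - <<'E'
from h import *
C=cal('scene'); im=imaging.grab_frame('scene'); a=cv2.resize(im[210:340,190:320],None,fx=4,fy=4,interpolation=cv2.INTER_CUBIC)
im=imaging.grab_frame('top'); b=cv2.resize(im[130:200,310:380],None,fx=4,fy=520/70,interpolation=cv2.INTER_CUBIC)
save('pics/s9.png',np.hstack([a,b]))
im=imaging.grab_frame('wrist');save('pics/w9.png',im)
E
```

```text
pos [0.5209 0.0893 0.0753] xhead 120.02 J [  8.4  26.  109.9   0.   44.1 -21.6] F [ 0.6  0.6 -2.3] open 0.221
shift [-0.1606 -0.0026  0.0322]
rot [-0.01 -0.02  0.02]
t: 11.85
tcp_pos: [0.6007, -0.0513, 0.0433]
tcp_rot: [[-0.499, 0.866, 0.0], [0.866, 0.499, 0.0], [-0.0, 0.0, -1.0]]
force: [0.0, -0.1, -3.9]
opening: 0.217
pos [ 0.6007 -0.0513  0.0433] xhead 119.97 J [ -6.   33.7 101.    0.   45.3 -36. ] F [ 0.  -0.1 -3.9] open 0.217
shift [ 0.0011 -0.0013  0.0119]
rot [ 0.01  0.   -0.03]
```

View pics/s9.png

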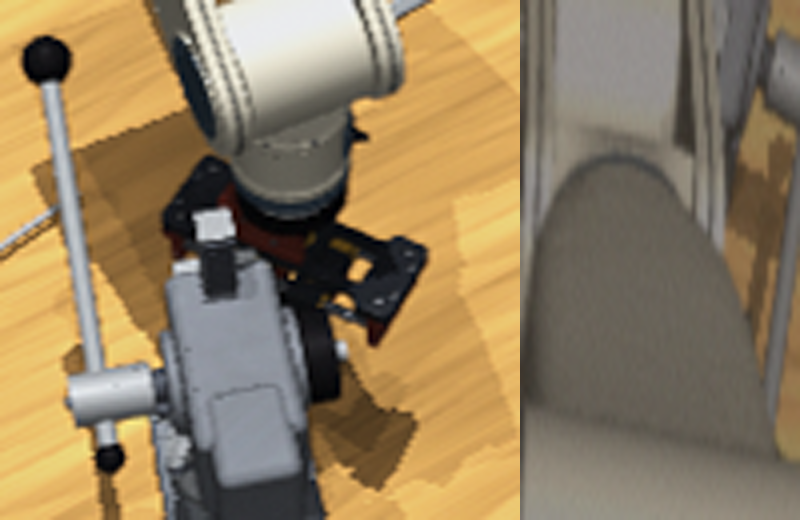

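View pics/w9.png

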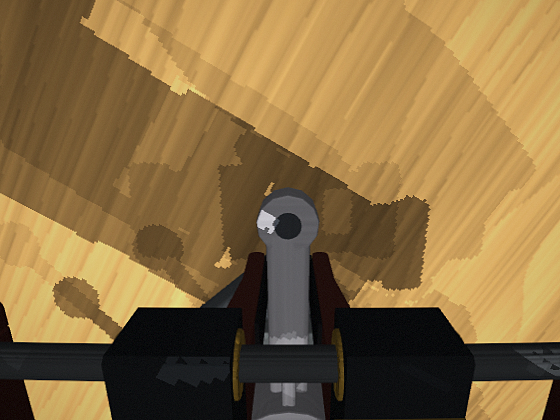

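Inserted with no contact. The bar's pose in the grip is unchanged, with the eye at (288,226). Lowering onto the anvil.

```bash
python3 -m jog '[{"gripper":0.0,"translation":[0.001,-0.001,0.003],"rot":[0,0,0]},{"gripper":0.0,"translation":[0.001,-0.001,0.006],"rot":[0,0,0]},{"gripper":0.0,"translation":[0.001,-0.001,0.009],"rot":[0,0,0]},{"gripper":0.0,"translation":[0.001,-0.001,0.009],"rot":[0,0,0]}]' 60
python3 -m jog '[{"gripper":0.0,"translation":[0,0,0.002],"rot":[0,0,0]},{"gripper":0.0,"translation":[0,0,0.002],"rot":[0,0,0]}]' 60
```

```text
t: 12.5
tcp_pos: [0.5985, -0.0498, 0.034]
tcp_rot: [[-0.5, 0.866, -0.001], [0.866, 0.5, 0.0], [0.0, -0.001, -1.0]]
force: [0.1, 0.3, -3.4]
opening: 0.223
t: 12.75
tcp_pos: [0.5989, -0.05, 0.0324]
tcp_rot: [[-0.5, 0.866, 0.0], [0.866, 0.5, 0.0], [-0.0, 0.0, -1.0]]
force: [0.4, 0.7, -2.9]
opening: 0.224
```

```bash
python3 -m jog '[{"gripper":0.0,"translation":[0,0,0.001],"rot":[0,0,0]},{"gripper":0.0,"translation":[0,0,0.001],"rot":[0,0,0]}]' 60
python3 -m jog '[{"gripper":0.0,"translation":[0,0,0.001],"rot":[0,0,0]},{"gripper":0.0,"translation":[0,0,0.001],"rot":[0,0,0]}]' 60
```

```text
t: 13.0
tcp_pos: [0.5989, -0.0499, 0.0315]
tcp_rot: [[-0.5, 0.866, 0.0], [0.866, 0.5, 0.0], [-0.0, 0.0, -1.0]]
force: [-0.3, 1.0, 0.3]
opening: 0.22
t: 13.25
tcp_pos: [0.599, -0.0498, 0.031]
tcp_rot: [[-0.5, 0.866, 0.0], [0.866, 0.5, 0.0], [-0.0, 0.0, -1.0]]
force: [-1.9, 1.5, 5.6]
opening: 0.221
```

Contact with the anvil: the force went from -3 to +5.6 N at TCP z 0.031, against 0.0314 predicted. Releasing.

```bash
python3 -m jog '[{"gripper":0.05,"translation":[0,0,0],"rot":[0,0,0]},{"gripper":0.05,"translation":[0,0,0],"rot":[0,0,0]},{"gripper":0.05,"translation":[0,0,0],"rot":[0,0,0]},{"gripper":0.05,"translation":[0,0,0],"rot":[0,0,0]}]' 60
python3 -m jog '[{"gripper":0.05,"translation":[0,0,-0.01],"rot":[0,0,0]},{"gripper":0.05,"translation":[0,0,-0.03],"rot":[0,0,0]},{"gripper":0.05,"translation":[0.01,0,-0.06],"rot":[0,0,0]},{"gripper":0.05,"translation":[0.05,0,-0.1],"rot":[0,0,0]},{"gripper":0.05,"translation":[0.1,0,-0.14],"rot":[0,0,0]},{"gripper":0.05,"translation":[0.13,0,-0.18],"rot":[0,0,0]},{"gripper":0.05,"translation":[0.13,0,-0.18],"rot":[0,0,0]}]'
python3 - <<'E'
from h import *
import pickle
D={}
for n in ('wrist','scene','top'):
    C=cal(n); im=imaging.grab_frame(n); D[n]=(C,im); save(f'pics/{n}10.png',im)
pickle.dump(D,open('d10.pkl','wb'))
E
```

```text
t: 13.75
tcp_pos: [0.5988, -0.05, 0.0303]
tcp_rot: [[-0.5, 0.866, -0.0], [0.866, 0.5, -0.0], [0.0, -0.0, -1.0]]
force: [0.3, -0.1, -1.0]
opening: 0.569
t: 14.62
tcp_pos: [0.5353, 0.0644, 0.2152]
tcp_rot: [[-0.502, 0.865, 0.008], [0.865, 0.502, 0.001], [-0.003, 0.007, -1.0]]
force: [-0.7, -0.2, -0.1]
opening: 0.568
```

View pics/wrist10.png

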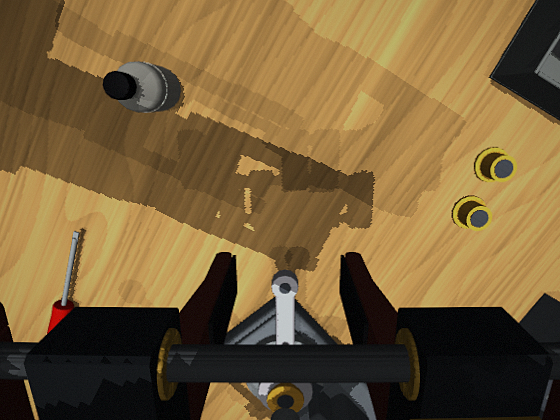

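View pics/top10.png

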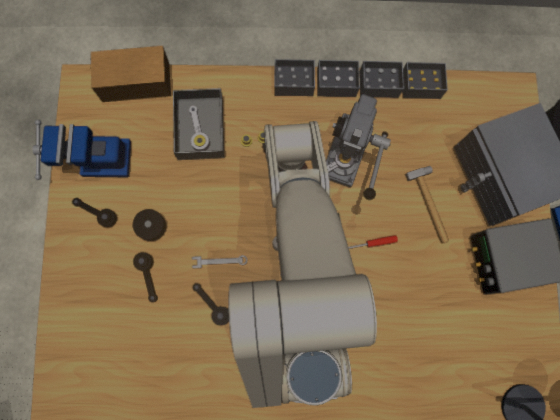

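View pics/scene10.png

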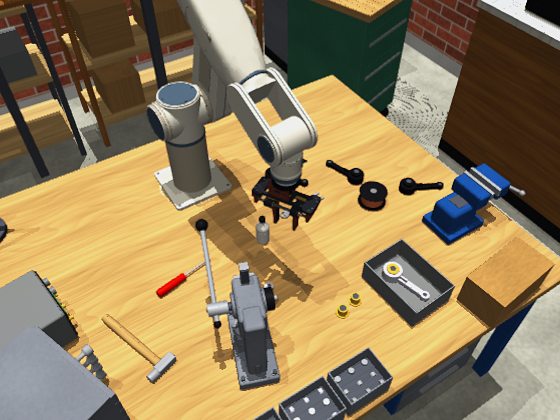

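```bash
python3 - <<'E'
from h import *
import pickle
D=pickle.load(open('d10.pkl','rb')); C,im=D['wrist']; T,ti=D['top']
a=cv2.resize(im[260:420,205:365],None,fx=3.7,fy=3.7,interpolation=cv2.INTER_CUBIC); save('pics/w10c.png',a)
b=cv2.resize(ti[140:190,315:370],None,fx=10,fy=10,interpolation=cv2.INTER_CUBIC); save('pics/t10c.png',b)
a=np.radians(-20);u=np.array([.648,-.132])
E=onz(C,(285,287),.072); print('eye',E)
F=onz(C,(285,398),.098); print('flange',F)
d=E-F; print(np.degrees(np.arctan2(d[1],d[0])),np.hypot(*d[:2]))
print('axis at flange z',proj(C,[[.648,-.132,.098],[.648,-.132,.118]]), proj(T,[[.648,-.132,.098]]))
E
```

```text
eye [ 0.5844885  -0.02548198  0.072     ]
flange [ 0.64288493 -0.12689822  0.098     ]
119.9337437229879 0.11702733277118406
axis at flange z [[286.78098731 403.20576113]
 [286.86406871 418.61942833]] [[345.67324321 156.51769895]]
```

View pics/w10c.png

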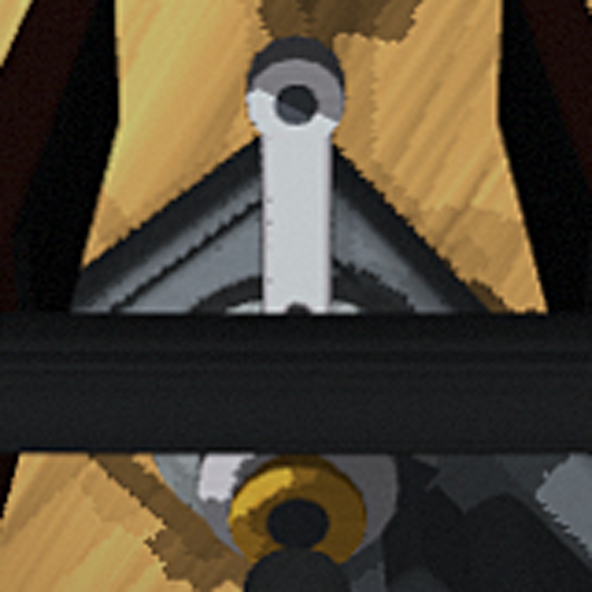

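View pics/t10c.png

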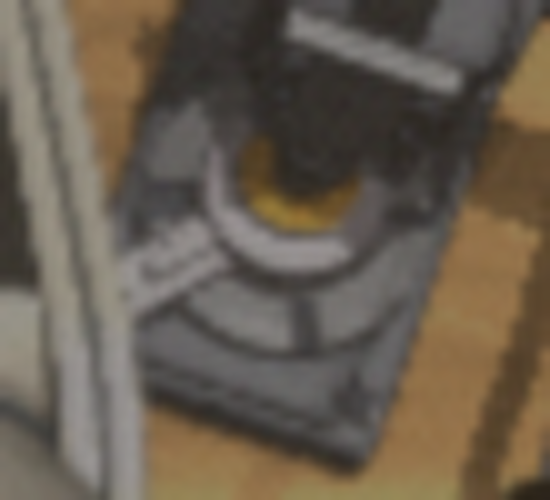

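```bash
python3 - <<'E'
from h import *
import pickle
from scipy.optimize import least_squares
Ct=pickle.load(open('d10.pkl','rb'))['top'][0]
T=lambda p:((p[0]+.5)/10-.5+315,(p[1]+.5)/10-.5+140)
for nm,z,r,P in (('boss',.086,.03,[(206,180),(215,210),(240,248),(290,272),(345,252)]),('flange',.098,.02,[(238,180),(252,212),(300,232),(347,212),(360,185)])):
    A=np.array([onz(Ct,T(p),z)[:2] for p in P]); q=least_squares(lambda c:np.hypot(*(A-c).T)-r,[.648,-.132]); print(nm,q.x,(q.fun*1e3).round(1))
E
```

```text
boss [ 0.64872369 -0.12948177] [-0.3 -0.9  0.3  1.4 -1.5]
flange [ 0.64702304 -0.12795649] [-0.2  0.3 -0.2 -0.  -0. ]
```

The part sits about 2–4 mm off the ram axis by two views. That is inside the 9 mm allowed, and it has been let go. Next is the lever: I'll go above the ball with the jaws across the lever's plane.

```bash
python3 go.py 0.4725 -0.1585 0.345 160
python3 -m jog '[{"gripper":0.02,"translation":[0,0,-0.05],"rot":[0,0,0]},{"gripper":0.02,"translation":[0,0,-0.1],"rot":[0,0,0]},{"gripper":0.02,"translation":[0,0,-0.14],"rot":[0,0,0]},{"gripper":0.02,"translation":[0,0,-0.16],"rot":[0,0,0]}]' 50
python3 go.py 0.4725 -0.1585 0.345 160
```

```text
pos [0.5337 0.0622 0.2104] xhead 120.0 J [  5.4  15.6 103.5  -0.   60.9 -24.6] F [-0.3  0.1  0.2] open 0.567
shift [-0.1606 -0.1633 -0.1345]
rot [-0.e+00  2.e-02 -4.e+01]
t: 15.28
tcp_pos: [0.5346, 0.0616, 0.3714]
tcp_rot: [[-0.499, 0.867, 0.001], [0.867, 0.499, -0.0], [-0.0, 0.001, -1.0]]
force: [0.2, 0.0, -0.1]
opening: 0.231
pos [0.5346 0.0616 0.3714] xhead 119.91 J [  5.3   7.4  92.3  -0.   80.2 -24.6] F [ 0.2  0.  -0.1] open 0.231
shift [-0.1598 -0.1636  0.0264]
rot [ 2.000e-02  3.000e-02 -4.009e+01]
```

```bash
python3 -m jog '[{"gripper":0.02,"translation":[-0.02,-0.02,0],"rot":[0,0,-5]},{"gripper":0.02,"translation":[-0.045,-0.045,0],"rot":[0,0,-12]},{"gripper":0.02,"translation":[-0.07,-0.072,0],"rot":[0,0,-19]},{"gripper":0.02,"translation":[-0.095,-0.098,0],"rot":[0,0,-26]},{"gripper":0.02,"translation":[-0.12,-0.123,0],"rot":[0,0,-32]},{"gripper":0.02,"translation":[-0.142,-0.146,0],"rot":[0,0,-37]},{"gripper":0.02,"translation":[-0.16,-0.164,0],"rot":[0,0,-40]},{"gripper":0.02,"translation":[-0.16,-0.164,0],"rot":[0,0,-40]}]' 50
python3 go.py 0.4725 -0.1585 0.345 160
python3 - <<'E'
from h import *
C=cal('wrist'); im=imaging.grab_frame('wrist'); save('pics/w11.png',im)
s=readout.sense(); p=s['tcp_pos'];R=s['tcp_rot']
print(proj(C,[[.4727,-.1585,.3185],p+R@[0,0,-.03]]))
S=cal('scene'); im=imaging.grab_frame('scene'); save('pics/s11.png',cv2.resize(im[150:300,140:300],None,fx=4,fy=4,interpolation=cv2.INTER_CUBIC))
E
```

```text
t: 16.27
tcp_pos: [0.471, -0.1599, 0.369]
tcp_rot: [[-0.938, 0.346, -0.003], [0.346, 0.938, 0.001], [0.003, -0.0, -1.0]]
force: [-0.2, 0.3, 0.2]
opening: 0.226
pos [ 0.471  -0.1599  0.369 ] xhead 159.77 J [-20.1   3.6  96.9  -0.   79.7 -89.9] F [-0.2  0.3  0.2] open 0.226
shift [-0.001   0.0018  0.024 ]
rot [-0.01 -0.15 -0.23]
[[291.13376987 222.60443777]
 [290.60035679 272.37483955]]
```

View pics/w11.png

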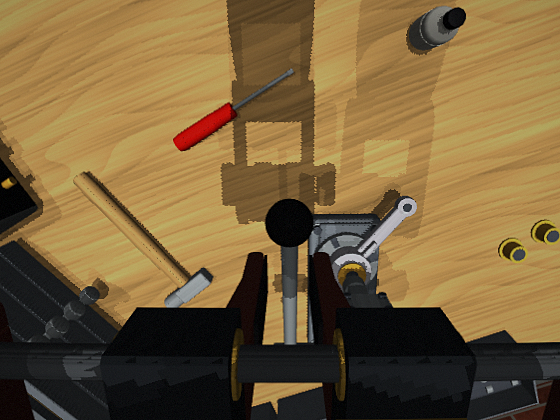

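View pics/s11.png

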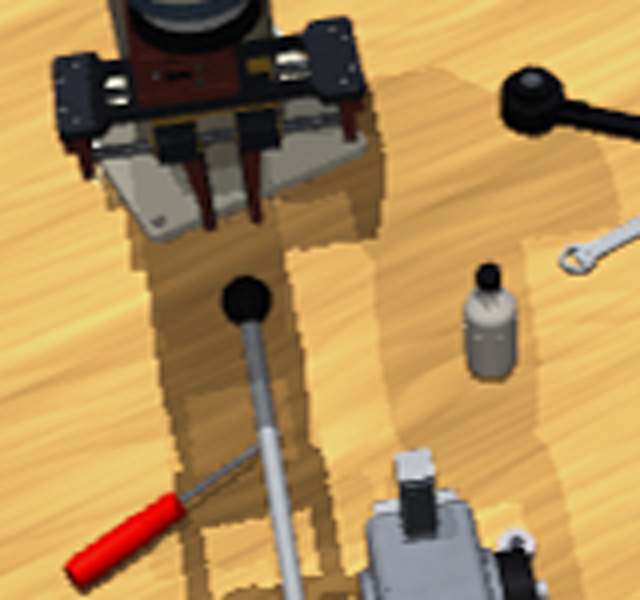

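Lateral alignment is good: the ball at (289,222) is midway between the fingers. Descending to the ball.

```bash
python3 -m jog '[{"gripper":0.02,"translation":[-0.001,0.0005,0.02],"rot":[0,0,0]},{"gripper":0.02,"translation":[-0.001,0.0005,0.04],"rot":[0,0,0]},{"gripper":0.02,"translation":[-0.001,0.0005,0.055],"rot":[0,0,0]},{"gripper":0.02,"translation":[-0.001,0.0005,0.06],"rot":[0,0,0]},{"gripper":0.02,"translation":[-0.001,0.0005,0.06],"rot":[0,0,0]}]' 50
python3 -m jog '[{"gripper":0.02,"translation":[0,0,0.004],"rot":[0,0,0]},{"gripper":0.02,"translation":[0,0,0.008],"rot":[0,0,0]},{"gripper":0.02,"translation":[0,0,0.008],"rot":[0,0,0]}]' 50
python3 - <<'E'
from h import *
im=imaging.grab_frame('wrist'); save('pics/w12.png',im)
S=cal('scene'); im=imaging.grab_frame('scene'); save('pics/s12.png',cv2.resize(im[150:300,140:300],None,fx=4,fy=4,interpolation=cv2.INTER_CUBIC))
E
```

```text
t: 17.0
tcp_pos: [0.473, -0.1576, 0.3103]
tcp_rot: [[-0.94, 0.342, -0.0], [0.342, 0.94, 0.0], [0.0, 0.0, -1.0]]
force: [-0.2, -0.6, 0.2]
opening: 0.229
t: 17.38
tcp_pos: [0.4729, -0.1579, 0.3024]
tcp_rot: [[-0.94, 0.342, 0.0], [0.342, 0.94, -0.0], [-0.0, -0.0, -1.0]]
force: [0.5, -0.1, 0.4]
opening: 0.227
```

View pics/w12.png

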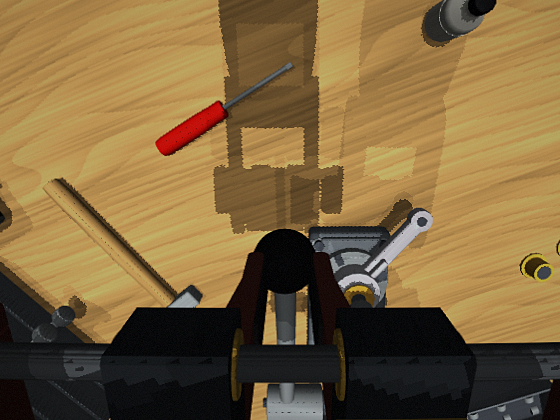

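View pics/s12.png

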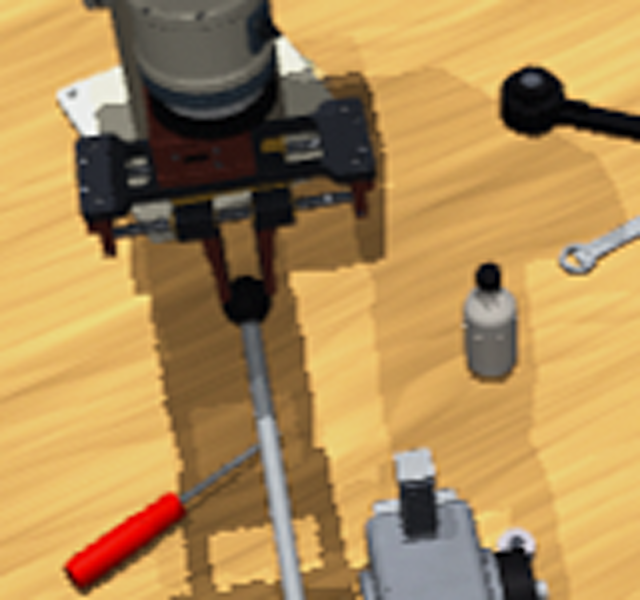

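The ball now sits about 2.5 mm to the tool's -y side, at (284,260) against a finger centre of 289. I'll correct that while touching down.

```bash
python3 -m jog '[{"gripper":0.02,"translation":[0,-0.0025,0],"rot":[0,0,0]},{"gripper":0.02,"translation":[0.001,-0.0025,0.003],"rot":[0,0,0]},{"gripper":0.02,"translation":[0.002,-0.0025,0.006],"rot":[0,0,0]},{"gripper":0.02,"translation":[0.002,-0.0025,0.006],"rot":[0,0,0]}]' 50
python3 -m jog '[{"gripper":0.02,"translation":[0.002,0,0.003],"rot":[0,0,0]},{"gripper":0.02,"translation":[0.003,0,0.006],"rot":[0,0,0]},{"gripper":0.02,"translation":[0.003,0,0.006],"rot":[0,0,0]}]' 50
python3 - <<'E'
from h import *
im=imaging.grab_frame('wrist'); save('pics/w13.png',cv2.resize(im[210:330,220:360],None,fx=4,fy=4))
E
```

```text
t: 17.98
tcp_pos: [0.4699, -0.1593, 0.2963]
tcp_rot: [[-0.94, 0.342, -0.0], [0.342, 0.94, 0.0], [0.0, 0.0, -1.0]]
force: [-1.7, 0.1, 3.8]
opening: 0.228
t: 18.35
tcp_pos: [0.4669, -0.1582, 0.29]
tcp_rot: [[-0.94, 0.342, -0.001], [0.342, 0.94, 0.0], [0.001, 0.0, -1.0]]
force: [-1.1, 1.5, 3.7]
opening: 0.231
```

View pics/w13.png

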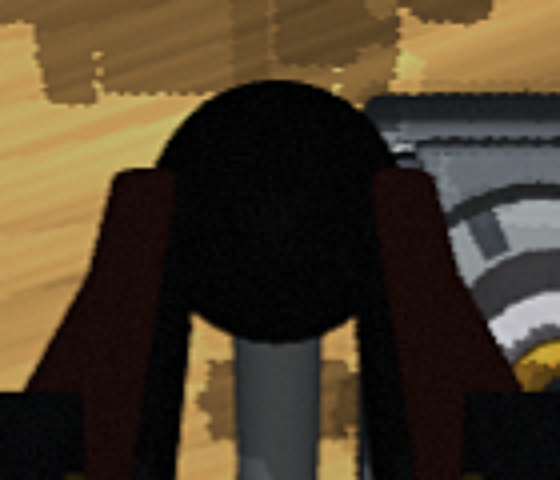

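Ball centred in the cradle with 3.8 N contact. Now following the arc down.

```bash
python3 -m jog '[{"gripper":0.02,"translation":[0.005,0,0.011],"rot":[0,0,0]},{"gripper":0.02,"translation":[0.009,0,0.022],"rot":[0,0,0]},{"gripper":0.02,"translation":[0.013,0,0.032],"rot":[0,0,0]},{"gripper":0.02,"translation":[0.015,0,0.043],"rot":[0,0,0]},{"gripper":0.02,"translation":[0.018,0,0.053],"rot":[0,0,0]},{"gripper":0.02,"translation":[0.02,0,0.064],"rot":[0,0,0]},{"gripper":0.02,"translation":[0.021,0,0.075],"rot":[0,0,0]},{"gripper":0.02,"translation":[0.022,0,0.086],"rot":[0,0,0]}]' 50
python3 - <<'E'
from h import *
im=imaging.grab_frame('wrist'); save('pics/w14.png',im)
print(readout.sense()['force'].round(1),readout.sense()['tcp_pos'].round(4))
E
```

```text
t: 19.4
tcp_pos: [0.4466, -0.1509, 0.2036]
tcp_rot: [[-0.94, 0.342, -0.0], [0.342, 0.94, 0.0], [0.0, 0.0, -1.0]]
force: [-2.7, 3.6, 4.0]
opening: 0.228
[-0.1  3.7  3. ] [ 0.4461 -0.1507  0.2024]
```

View pics/w14.png

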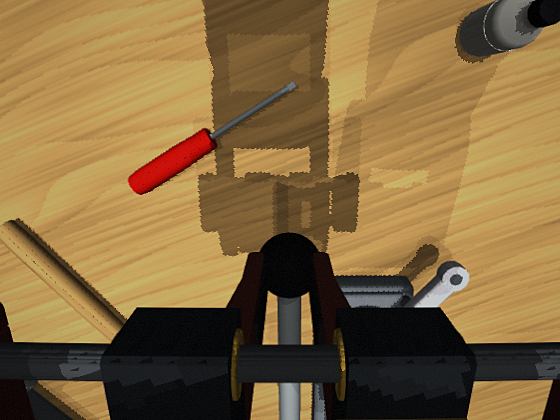

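```bash
python3 -m jog '[{"gripper":0.02,"translation":[0,0,0.01],"rot":[0,0,0]},{"gripper":0.02,"translation":[0,0,0.021],"rot":[0,0,0]},{"gripper":0.02,"translation":[-0.001,0,0.032],"rot":[0,0,0]},{"gripper":0.02,"translation":[-0.003,0,0.043],"rot":[0,0,0]},{"gripper":0.02,"translation":[-0.005,0,0.052],"rot":[0,0,0]},{"gripper":0.02,"translation":[-0.005,0,0.052],"rot":[0,0,0]}]' 50
python3 - <<'E'
from h import *
im=imaging.grab_frame('wrist'); save('pics/w15.png',im)
im=imaging.grab_frame('top'); b=cv2.resize(im[140:190,315:370],None,fx=10,fy=10,interpolation=cv2.INTER_CUBIC); save('pics/t15.png',b)
E
```

```text
t: 20.2
tcp_pos: [0.4512, -0.1526, 0.1517]
tcp_rot: [[-0.94, 0.342, -0.001], [0.342, 0.94, 0.0], [0.001, -0.0, -1.0]]
force: [-2.6, 3.8, 3.7]
opening: 0.229
```

View pics/w15.png

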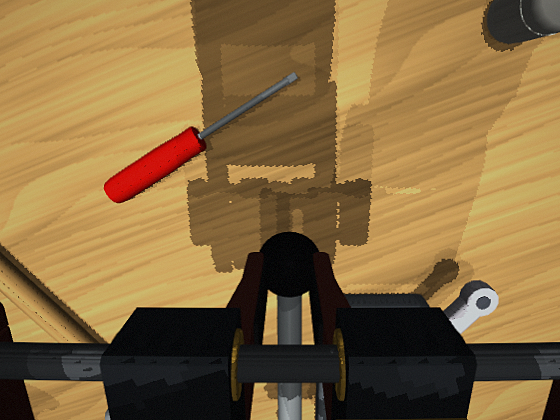

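View pics/t15.png

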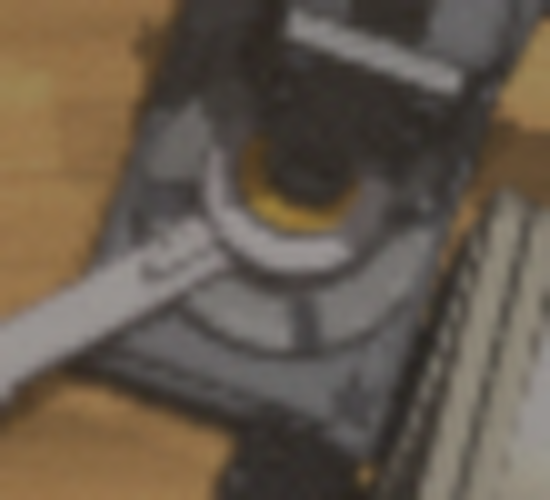

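Nose and flange are about 2.5 mm off centre in the top view, which is acceptable. Force is steady at 4 N, just before the ram meets the bush. Pressing on.

```bash
python3 -m jog '[{"gripper":0.02,"translation":[-0.001,0,0.005],"rot":[0,0,0]},{"gripper":0.02,"translation":[-0.003,0,0.011],"rot":[0,0,0]},{"gripper":0.02,"translation":[-0.005,0,0.017],"rot":[0,0,0]},{"gripper":0.02,"translation":[-0.006,0,0.023],"rot":[0,0,0]},{"gripper":0.02,"translation":[-0.006,0,0.023],"rot":[0,0,0]}]' 50
python3 -m jog '[{"gripper":0.02,"translation":[-0.002,0,0.005],"rot":[0,0,0]},{"gripper":0.02,"translation":[-0.003,0,0.01],"rot":[0,0,0]},{"gripper":0.02,"translation":[-0.005,0,0.015],"rot":[0,0,0]},{"gripper":0.02,"translation":[-0.007,0,0.02],"rot":[0,0,0]},{"gripper":0.02,"translation":[-0.007,0,0.02],"rot":[0,0,0]}]' 50
python3 - <<'E'
from h import *
im=imaging.grab_frame('wrist'); save('pics/w16.png',im)
E
```

```text
t: 20.92
tcp_pos: [0.4569, -0.1546, 0.1294]
tcp_rot: [[-0.94, 0.342, -0.0], [0.342, 0.94, 0.0], [0.0, 0.0, -1.0]]
force: [-2.9, 3.7, 6.2]
opening: 0.226
t: 21.55
tcp_pos: [0.4636, -0.157, 0.1094]
tcp_rot: [[-0.94, 0.342, 0.0], [0.342, 0.94, 0.0], [-0.0, 0.0, -1.0]]
force: [-4.9, 4.4, 7.9]
opening: 0.229
```

View pics/w16.png

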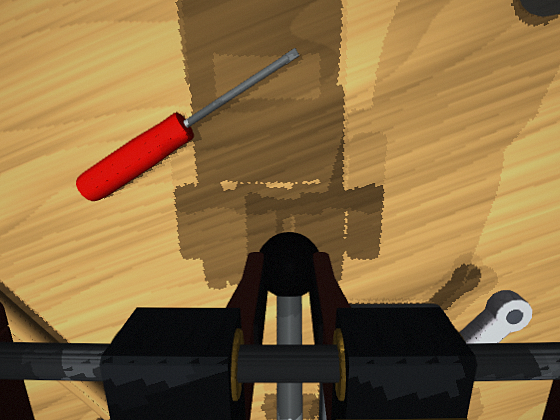

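```bash
python3 -m jog '[{"gripper":0.02,"translation":[-0.002,0,0.004],"rot":[0,0,0]},{"gripper":0.02,"translation":[-0.004,0,0.008],"rot":[0,0,0]},{"gripper":0.02,"translation":[-0.006,0,0.012],"rot":[0,0,0]},{"gripper":0.02,"translation":[-0.008,0,0.016],"rot":[0,0,0]},{"gripper":0.02,"translation":[-0.008,0,0.016],"rot":[0,0,0]}]' 50
python3 -m jog '[{"gripper":0.02,"translation":[-0.001,0,0.002],"rot":[0,0,0]},{"gripper":0.02,"translation":[-0.002,0,0.004],"rot":[0,0,0]},{"gripper":0.02,"translation":[-0.002,0,0.004],"rot":[0,0,0]}]' 50
```

```text
t: 22.22
tcp_pos: [0.4708, -0.1596, 0.0934]
tcp_rot: [[-0.94, 0.342, -0.001], [0.342, 0.94, 0.0], [0.001, 0.0, -1.0]]
force: [-3.2, 4.8, 7.5]
opening: 0.232
t: 22.6
tcp_pos: [0.4727, -0.1603, 0.0896]
tcp_rot: [[-0.94, 0.342, -0.0], [0.342, 0.94, 0.0], [0.0, 0.0, -1.0]]
force: [-4.3, 4.7, 8.4]
opening: 0.23
```

```bash
python3 -m jog '[{"gripper":0.02,"translation":[-0.001,0,0.0015],"rot":[0,0,0]},{"gripper":0.02,"translation":[-0.002,0,0.003],"rot":[0,0,0]},{"gripper":0.02,"translation":[-0.002,0,0.003],"rot":[0,0,0]}]' 50
python3 -m jog '[{"gripper":0.02,"translation":[-0.001,0,0.002],"rot":[0,0,0]},{"gripper":0.02,"translation":[-0.001,0,0.002],"rot":[0,0,0]}]' 50
python3 - <<'E'
from h import *
im=imaging.grab_frame('wrist'); save('pics/w17.png',im)
E
```

```text
t: 22.98
tcp_pos: [0.4743, -0.1608, 0.0868]
tcp_rot: [[-0.94, 0.342, -0.001], [0.342, 0.94, 0.001], [0.001, 0.0, -1.0]]
force: [-5.7, 5.5, 11.1]
opening: 0.231
t: 23.22
tcp_pos: [0.4752, -0.1611, 0.085]
tcp_rot: [[-0.94, 0.342, -0.001], [0.342, 0.94, 0.001], [0.001, 0.0, -1.0]]
force: [-6.8, 6.9, 16.5]
opening: 0.227
```

View pics/w17.png

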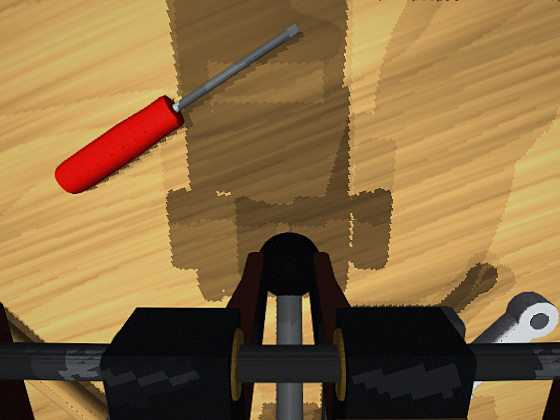

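Force is now climbing (11 → 16.5 N for under 2 mm) at z 0.085, which is about 1.01 rad, so the bush is seating. One more millimetre, then settle.

```bash
python3 -m jog '[{"gripper":0.02,"translation":[-0.0005,0,0.0015],"rot":[0,0,0]},{"gripper":0.02,"translation":[-0.0005,0,0.0015],"rot":[0,0,0]},{"gripper":0.02,"translation":[-0.0005,0,0.0015],"rot":[0,0,0]},{"gripper":0.02,"translation":[-0.0005,0,0.0015],"rot":[0,0,0]}]' 50
python3 - <<'E'
from h import *
im=imaging.grab_frame('wrist'); save('pics/w18.png',im)
im=imaging.grab_frame('top'); a=cv2.resize(im[140:190,315:370],None,fx=7,fy=7,interpolation=cv2.INTER_CUBIC)
im=imaging.grab_frame('scene'); b=cv2.resize(im[220:320,190:290],None,fx=3.5,fy=3.5,interpolation=cv2.INTER_CUBIC)
save('pics/f18.png',np.hstack([a,b]))
s=readout.sense();print(s['t'],s['force'].round(1),s['tcp_pos'].round(4),np.abs(s['joint_velocities']).max())
E
```

```text
t: 23.78
tcp_pos: [0.4757, -0.1613, 0.0839]
tcp_rot: [[-0.94, 0.342, -0.001], [0.342, 0.94, 0.001], [0.001, 0.0, -1.0]]
force: [-7.6, 6.7, 18.7]
opening: 0.229
23.925 [-7.6  6.7 18.4] [ 0.4757 -0.1613  0.0839] 0.02381539433472872
```

View pics/f18.png

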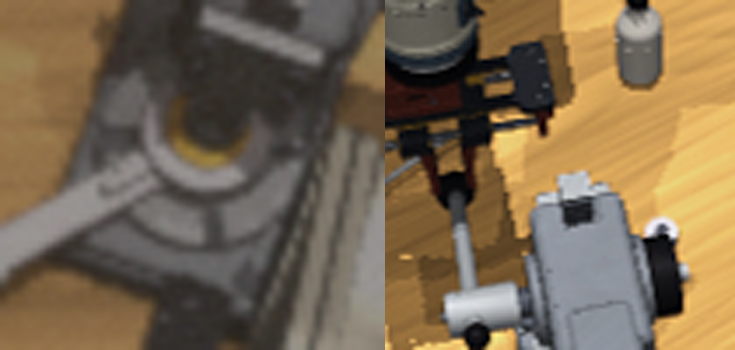

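View pics/w18.png

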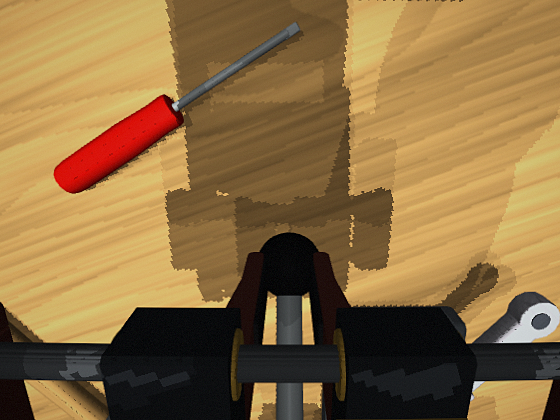

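```bash
python3 -m jog '[{"gripper":0.02,"translation":[0,0,0.001],"rot":[0,0,0]},{"gripper":0.02,"translation":[0,0,0.001],"rot":[0,0,0]},{"gripper":0.02,"translation":[0,0,0.001],"rot":[0,0,0]},{"gripper":0.02,"translation":[0,0,0.001],"rot":[0,0,0]}]' 50
python3 -m jog '[{"gripper":0.02,"translation":[0,0,0],"rot":[0,0,0]},{"gripper":0.02,"translation":[0,0,0],"rot":[0,0,0]},{"gripper":0.02,"translation":[0,0,0],"rot":[0,0,0]},{"gripper":0.02,"translation":[0,0,0],"rot":[0,0,0]},{"gripper":0.02,"translation":[0,0,0],"rot":[0,0,0]},{"gripper":0.02,"translation":[0,0,0],"rot":[0,0,0]},{"gripper":0.02,"translation":[0,0,0],"rot":[0,0,0]},{"gripper":0.02,"translation":[0,0,0],"rot":[0,0,0]}]' 50
```

```text
t: 24.42
tcp_pos: [0.476, -0.1614, 0.0832]
tcp_rot: [[-0.94, 0.342, -0.0], [0.342, 0.94, 0.0], [0.0, 0.0, -1.0]]
force: [-7.5, 6.0, 21.4]
opening: 0.23
t: 25.42
tcp_pos: [0.476, -0.1614, 0.0832]
tcp_rot: [[-0.94, 0.342, -0.0], [0.342, 0.94, 0.0], [0.0, 0.0, -1.0]]
force: [-8.0, 6.3, 20.5]
opening: 0.228
```

Steady for a full second at 20–21 N with no creep. Handing in.

```bash
python3 -c "
from station import close_job
print(close_job())"
```

```text
the job is handed in; nothing more can be done
None
```

I set the tensioner arm on the anvil, let go of it, and pressed the bush in with the lever. I handed the job in at about 25.4 s, still holding the lever down; `close_job` gave no verdict.

**What I did:** I lifted the arm by its bar and set it down at 40° to the press's front left. I then pushed the lever ball along its arc with the jaws part open, one fingertip resting on each side of the ball.

**Last checks:**
- **Lever:** about 1.02 rad, worked out from the tool height. The force rose from about 10 N to about 22 N over the last few millimetres, which fits the bush being home. I did not see the flange seated directly.
- **Hold:** 20–21 N upward on the tool, and neither the force nor the position drifted over a full second.
- **Centring:** bush to ram is about 2–4 mm off in the top and wrist views, inside the 9 mm limit.

**What failed or disagreed:**
- **First grasp:** it closed on nothing. Both cameras showed the fingertips about 30 mm behind the reported tool point, so I carried that offset for the rest of the job.
- **Camera agreement:** the top and scene cameras disagreed by 2–3 mm.
- **Sideways force:** about 6–8 N remained on the tool at the end, along each horizontal axis.
- **Bystanders:** nothing looked shifted in the pictures, but I did not measure this.

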